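Wedge up a split coin tray in the clamping board

ROBOT

A 7-joint arm with a two-finger parallel gripper is mounted at the origin on the work surface. World frame = base frame: x ahead of the robot, y to its left, z up, the work surface at z = 0. Lengths are in m, angles in rad, forces in N, time in s.
With the tool pointing down it reaches from about 0.4 to 0.85 m from the base axis. Payload 10.4 kg.
Tool frame: the origin (TCP) lies where the fingers leave the gripper's body, on its centre line; the fingertips stand 70 mm ahead of it and the grasp point (between the pads) lies r.grip_depth ahead of it (r.grip_depth is the distance from the TCP to the grasp point, in m); z points along the fingers, y is the direction in which the jaws open and shut (so a half turn about z gives the same grasp; the last joint's range is limited). The gripper opens to 87 mm and grips with 3 to 60 N. Pads are 19 mm wide; open, the fingers measure 117 mm over their backs; the gripper's body (75 mm by 190 mm) begins 51 mm behind the grasp point.
Start: joints at [1.115, 0.332, -0.065, 1.46, 0.022, 1.35, -0.088], TCP at [0.262, -0.567, 0.292] pointing down, gripper open.
Joint ranges: [-2.6, 2.6], [-0.5, 2.12], [-1.47, 1.34], [0.16, 2.42], [-1.27, 4.41], [0.06, 2.06], [-2.6, 2.6]. Speed limits (rad/s): [2.22, 2.22, 2.79, 2.79, 3.14, 3.14, 3.14].

INTERFACE

Orientations are given as a unit quaternion [x, y, z, w].
In Python, from bench import monitor, viewer, workorder, nets, r gives the robot as it stands.
- The arm moves only by the tool drive_tool, never from a script. Its argument "plan" is a list of rows, each an object of numbers: "rx", "ry", "rz": the turn, a rotation vector about the tool's x, y, z in units of 360 degrees (1.0 is 360 degrees); "x", "y", "z": the shift along the tool's x, y, z in units of 1000 mm (1.0 is 1000 mm); "fingers": the opening, from 0 (shut) to 1 (fully open). In form: [{"rx": .., "ry": .., "rz": .., "x": .., "y": .., "z": .., "fingers": ..}, ...]. A call has 1 to 12 rows; each row is the pose to reach, as a shift and turn from the pose commanded when the call began, along the tool's axes at that moment, turning the shorter way round; what a row does not reach only later rows make up. A row lasts 1/8 s, in which the tool goes at most 62.5 mm and 10.7 degrees, less where a joint would pass 70% of its speed; a pose out of reach is approached as far as the arm can. A call with a number of a shift or a turn outside -1 to 1 is refused whole. A call with a gripper value outside its range is refused whole. The fingers move at their own pace and stop on an object; "squeeze" is the grip in N (left out, the last holds). Time passes only in rows, so rows that repeat a pose let the fingers close. It gives the time, the measured TCP pose, the force and the opening at its end, in the units of the state.
- monitor.read_state(): the state, without advancing time (a new reading comes with each control period).
- viewer.camera(name): name is "scene" or "top"; returns a dict with "color" (420x560x3 uint8, red, green, blue), "depth" (420x560 float32, m along the optical axis (not along the pixel's ray), 0 where there is no reading), "camera_matrix" (3x3 intrinsics, pixels), "xyz" and "rotation" of the camera in the world. Camera axes: x right, y down, z forward; pixel columns grow to the right and rows downward; lengths in m; the calibration is good to about 2 mm. A picture is of the moment at which its call begins.
- workorder.close_job(): hands the job in, once; it reports no verdict.
Trained networks look in the newest picture that a camera, given by its name, has taken for a name from the list of things; names that differ only in an ending like _2 or _b are one class to them, and where a whole thing is asked for, a point or a joint stands for the part that bears it (a point fixed in the world has none). Each returns a list of dicts, best first, with "confidence" (0 to 1); they miss things now and then, are a little off and sometimes report something else, mostly with a low value. They report only what shows in the picture. A call takes as long as a camera call.
- nets.find_in(label, camera): "centre" ([x, y, z] in m, in world coordinates, good to about 4 mm: the middle of the surface that is visible of it).
- nets.regions_of(label, camera): "region" (420x560 bool, what is visible of it).
The state is a dict: "time": time; "joint_positions": joint angles; "joint_vel": joint speeds; "joint_torque": joint torques, N m; "ee_pos": TCP position; "eef_rot": TCP orientation; "ft_force": force on the tool from outside, world axes, zero at the start; "torque": the same for the moment, N m; "width": finger opening in m.
Only numpy, scipy, OpenCV 4.12 (cv2) and the standard library are available. Lean on these libraries where they do the work, as an engineer would, in place of code of your own. Each camera call takes 0.05 s, during which the arm holds its last target.

TASK

The two halves of the split coin tray lie loose in the clamping board. Set the wooden wedge in the tapered slot between the near half and the slanting batten, thin end first, let go of it, and then tap its thick end home with the mallet, lightly, until it stops moving forward: both halves must end drawn together and held tight by the wedge, but heavy blows would crush the tray. Lay the mallet back down on the bench clear of the board, and leave the lab jack, medal, jar and brush box where they are.

Things in the scene. Friction and masses are not known exactly. Their poses are not given: they have to be found in the camera images.
- board: Clamping board screwed to the bench: 12 mm plywood, 245 x 310 mm (x -117 to 127, y -135 to 175), three 20 mm high pale battens on it. Origin on the bench below it; x across it away from the robot, y along it to the robot's left, z up. Straight far batten: face at x = 85 mm, y -100 to 90. End stop: face at y = -75 mm, x -15 to 85. Slanting batten: see slot_mouth.
- slot_mouth (a point): Open end of the tapered slot, on the plywood at board x = -37, y = 75 mm; axes as the board's. Slot runs towards -y, from the tray's near edge to the 165 x 30 mm slanting batten, whose face leans 1 in 8; tray fully home (near edge at x = -25), it is nominally 24.4 mm wide here, 6.9 mm at y = -65.
- slot_stop (a point): Nominal place of the wedge's origin when tight (board x = -34.7, y = 35 mm, on the plywood). The slanting batten's slotted screw holes let its setting differ up to 3 mm either way across the board, so the true stop lies up to 24 mm either way along y and is found only by feel and by watching the wedge stop.
- near_half: Near half of the tray: dark wooden slab 55 (x) x 150 (y) x 14 mm with four round wells, 85 g, loose on the plywood between the slot and the far half. Origin: centre of underside; axes as the board's within 0.4 degrees. Home: board x = 2.5 mm, y = 0; at the start 3.5 to 4.7 mm nearer the robot and up to 3.5 mm off the end stop.
- far_half: Far half of the tray, same size and make, loose between the near half and the far batten. Origin: centre of underside. Home: board x = 57.5 mm, y = 0; at the start 0.5 to 1.5 mm short of the batten. With the split shut the two origins are 55 mm apart.
- wedge: Wooden wedge, 150 mm long (y), 32 high, about 60 g, on the bench left or right of the board. Origin: underside, mid-length. Thin end (10 mm) to its -y, thick end (28.75 mm, to be tapped) to +y. Straight side, for the tray: plane x = 9.7 mm; the other slopes 1 in 8. Slides at under 1 N while slack, then stops dead within a mm or two; a tap or push of 10 to 15 N seats it and it stays by friction; 40 N crushes the tray.
- mallet: Small mallet, about 240 g, on the bench on the other side of the board. Origin: on the bench under the head's middle. Head: round bar 30 mm thick, 64 mm long along y, white nylon faces at y = -32 and 32. Handle: pale oval wood, 17 mm wide (y), 20 high, from the head along -x to x = -157, then a 30 mm bulb to -188. Head and handle axes lie 15 mm above the origin, level.
- lab_jack: Blue scissor lab jack, 90 x 110 mm, 84 mm high, beyond the board. Origin: centre of its underside.
- medal: Brass medal, 35 mm across, 4 mm thick, lying on the lab jack. Origin: centre of its underside.
- jar: Amber jar with black lid, 42 mm across, 65 mm high, beyond the board. Origin: centre of its underside.
- brush_box: Wooden box of brushes, 85 x 85 mm, 75 mm high, brushes to about 180 mm, beyond the board. Origin: centre of its underside.

How it is judged:
On the way, in this order (a step that is already met when the one before it is completed fails the run):
1. the wedge lies in the tapered slot, thin end first, flat and let go, its tip at least 15 mm inside the mouth (x of wedge in the frame of board between -0.056 and -0.024 m and z of wedge in the frame of board below 0.016 m and angle between the y axis of wedge and the y axis of board, either way round below 0.12 rad and y of wedge in the frame of board between -0.03 and 0.135 m and contact force between the fingers and wedge below 0.05 N), for 0.2 s.
2. the mallet on the thick end drives the wedge tight: it presses on the wedge while the halves are squeezed together (x of wedge in the frame of board between -0.056 and -0.024 m and z of wedge in the frame of board below 0.016 m and angle between the y axis of wedge and the y axis of board, either way round below 0.12 rad and contact force between mallet and wedge above 2 N and contact force between near_half and far_half above 3 N), for 0.02 s.
At the end, for the whole second after the job is handed in: Wedge flat in the slot, at rest, wedging the tray with over 2.5 N; the split shut (halves at most 1.5 mm apart, parallel within 0.02 rad), the far half within 1.5 mm of its batten, both halves flat on the board; the mallet lying still on the bench, off the board (x of wedge in the frame of board between -0.056 and -0.024 m and z of wedge in the frame of board below 0.016 m and angle between the y axis of wedge and the y axis of board, either way round below 0.12 rad and x of near_half in the frame of far_half above -0.0565 m and x of far_half in the frame of board above 0.056 m and angle between the y axis of near_half and the y axis of far_half, either way round below 0.02 rad and z of each of near_half, far_half in the frame of board below 0.015 m and contact force between wedge and near_half above 2.5 N and contact force between near_half and far_half above 2.5 N and linear speed of wedge below 0.01 m/s and height (world z) of mallet below 0.008 m and linear speed of mallet below 0.02 m/s); the robot touches nothing.
It fails at once if the tray is crushed: the halves are squeezed together with more than 40 N (contact force between near_half and far_half above 40 N).
It fails at once if a heavy blow: the mallet strikes the wedge with more than 40 N (contact force between mallet and wedge above 40 N).
It fails at once if the lab jack, medal, jar or brush box is moved by more than 15 mm (distance of any of lab_jack, medal, jar, brush_box from where it was at the start of the episode above 0.015 m).
It also fails if it takes over 72 s, if anything falls off the work surface, if the arm or the gripper's body presses on something with over 40 N, if the wrist force passes 120 N, or if a joint passes its speed limit or range.

## Working session

There is one attempt and no reset: what is moved stays moved. The work goes in short steps, Python scripts to look and compute and a tool call to move; the robot and the scene stay as the last step left them, time stands still between calls to the robot, and variables do not carry over. Pictures are saved under pics/ and viewed, and the job is handed in when it is done.

Besides the shell and the picture viewer there is one more tool, called after "Call:" as name([rows], argument=value, ...), one row to a line, values as JSON. drive_tool: Moves the arm, as the interface text tells. Its arguments: {"type":"object","properties":{"plan":{"type":"array","items":{"type":"object","properties":{"rx":{"type":"number","minimum":-1,"maximum":1},"ry":{"type":"number","minimum":-1,"maximum":1},"rz":{"type":"number","minimum":-1,"maximum":1},"x":{"type":"number","minimum":-1,"maximum":1},"y":{"type":"number","minimum":-1,"maximum":1},"z":{"type":"number","minimum":-1,"maximum":1},"fingers":{"type":"number"}}}},"squeeze":{"type":"number"}},"required":["plan"]}

```bash
mkdir -p pics; ls
cat > h.py <<'E'
import numpy as np, cv2
from scipy.spatial.transform import Rotation as R
from bench import monitor, viewer, workorder, nets, r
def snap(cam,fn):
    c=viewer.camera(cam); cv2.imwrite('pics/'+fn,c['color'][:,:,::-1]); return c
def cloud(c):
    K=np.array(c['camera_matrix']);d=c['depth'];v,u=np.mgrid[:d.shape[0],:d.shape[1]]
    p=np.stack([(u-K[0,2])/K[0,0]*d,(v-K[1,2])/K[1,1]*d,d],-1)
    rot=np.array(c['rotation'])
    if rot.shape!=(3,3): rot=R.from_quat(rot).as_matrix()
    return p@rot.T+np.array(c['xyz'])
E
python3 - <<'E'
from h import *
np.set_printoptions(precision=4,suppress=True)
print(r.grip_depth, monitor.read_state())
for cam in ['scene','top']:
    c=snap(cam,cam+'0.png'); print(cam,c['xyz'],c['rotation'],c['camera_matrix'])
    for n in ['board','slot_mouth','near_half','far_half','wedge','mallet','lab_jack','jar','brush_box']:
        f=nets.find_in(n,cam); print(n,[(np.round(x['centre'],4),round(x['confidence'],2)) for x in f[:3]])
E
```

```text
pics
0.051 {'time': 0.0, 'joint_positions': array([ 1.1154,  0.3329, -0.0647,  1.4609,  0.0216,  1.3499, -0.0885]), 'joint_vel': array([-0.0005, -0.0011, -0.0001, -0.0004,  0.0001,  0.0012,  0.0006]), 'joint_torque': array([  0.001 , -62.3244,   0.0254, -38.9891,  -0.0613,   0.0398,
         0.0001]), 'ee_pos': array([ 0.262 , -0.5671,  0.2914]), 'eef_rot': array([ 0.9767,  0.2147, -0.0002, -0.0007]), 'ft_force': array([-0.1353, -0.9503,  0.4032]), 'torque': array([ 0.0176, -0.0006,  0.0233]), 'width': 0.08662013824793666}
scene [ 1.1869 -0.494   0.8606] [ 0.8407  0.3918 -0.1566 -0.3394] [[427.8931   0.     284.866 ]
 [  0.     427.8931 212.7396]
 [  0.       0.       1.    ]]
board [(array([0.6041, 0.0061, 0.0133]), 0.67)]
slot_mouth [(array([0.6008, 0.0054, 0.0162]), 0.66)]
near_half [(array([0.5581, 0.0014, 0.0249]), 0.67), (array([0.7778, 0.0219, 0.0434]), 0.24)]
far_half [(array([0.6115, 0.008 , 0.0224]), 0.59)]
wedge [(array([0.4605, 0.3648, 0.0307]), 0.69), (array([0.6034, 0.0055, 0.0125]), 0.17)]
mallet [(array([ 0.4253, -0.3927,  0.0232]), 0.77)]
lab_jack [(array([ 0.7498, -0.3138,  0.0831]), 0.69)]
jar [(array([0.7792, 0.0225, 0.045 ]), 0.89)]
brush_box [(array([0.7461, 0.2715, 0.0645]), 0.92)]
top [0.4057 0.0107 1.192 ] [ 0.7064 -0.7025  0.0573 -0.0652] [[517.9859   0.     280.7878]
 [  0.     517.9859 203.1326]
 [  0.       0.       1.    ]]
board [(array([0.5465, 0.0581, 0.013 ]), 0.82)]
slot_mouth [(array([0.5499, 0.0604, 0.0122]), 0.86)]
near_half [(array([0.5556, 0.0084, 0.0282]), 0.82)]
far_half [(array([0.6155, 0.0089, 0.0222]), 0.7)]
wedge [(array([0.451 , 0.3727, 0.0323]), 0.93), (array([0.6141, 0.0127, 0.0219]), 0.62)]
mallet [(array([ 0.4089, -0.3883,  0.0154]), 0.8), (array([0.4502, 0.3735, 0.0299]), 0.33)]
lab_jack [(array([ 0.7261, -0.3007,  0.0851]), 0.69)]
jar [(array([0.7596, 0.0306, 0.0663]), 0.7)]
brush_box [(array([0.7349, 0.2861, 0.0552]), 0.86)]
```

View pics/scene0.png

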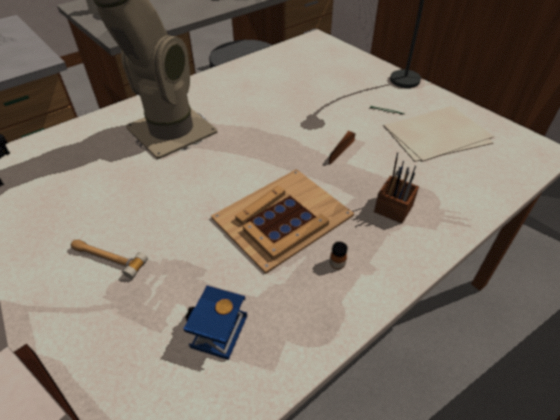

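View pics/top0.png

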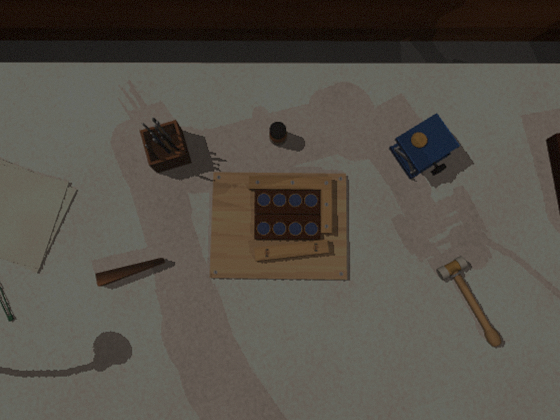

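The scene view shows the mallet at (110,257), wedge (340,148) and board (283,220). In the top view the wedge's thick end is left at (97,272) with its tip at (165,262); the mallet head is at (453,268) and its bulb at (495,340). Next I fit the poses.

Run:
```python
from h import *
np.set_printoptions(precision=4,suppress=True)
for cam in ['top','scene']:
    c=viewer.camera(cam); P=cloud(c)
    np.savez(cam+'0.npz',P=P,color=c['color'],depth=c['depth'],K=c['camera_matrix'],xyz=c['xyz'],rot=c['rotation'])
    for n in ['board','wedge','mallet','near_half','far_half']:
        f=nets.regions_of(n,cam)
        if not f: print(n,'none');continue
        m=f[0]['region']; p=P[m]; p=p[np.isfinite(p).all(1)]
        z=p[:,2]
        rect=cv2.minAreaRect(p[:,:2].astype(np.float32)*1000)
        print(cam,n,m.sum(),'z pct',np.percentile(z,[5,50,95]),'rect',np.round(rect[0],1),np.round(rect[1],1),round(rect[2],2))
        np.save(f'{cam}_{n}.npy',m)
# table z noise
    q=P[280:320,200:240] if cam=='top' else P[150:170,260:290]
    print('table z',np.median(q[...,2]),q[...,2].std())
c=np.load('top0.npz')['color']
a=cv2.resize(c[165:290,205:355],None,fx=5,fy=5,interpolation=cv2.INTER_CUBIC); cv2.imwrite('pics/b.png',np.clip(a[:,:,::-1]*1.6,0,255))
a=np.hstack([cv2.resize(c[240:300,85:180],None,fx=4,fy=4,interpolation=cv2.INTER_CUBIC)]);cv2.imwrite('pics/w.png',np.clip(a[:,:,::-1]*1.6,0,255))
```

```text
top board 9890 z pct [0.0084 0.0125 0.033 ] rect [547.8  31.4] [284.3 312.3] 0.03
top wedge 786 z pct [0.0014 0.0315 0.0357] rect [449.  223.8] [428.9  71.7] 88.0
top mallet 1186 z pct [0.0103 0.0238 0.0299] rect [ 435.2 -241.5] [476.  176.8] 76.28
top near_half 1636 z pct [0.0221 0.0259 0.0298] rect [495.1  10.3] [178.8 148. ] 0.78
top far_half 1621 z pct [0.0217 0.026  0.0298] rect [523.9  12.9] [150.2 236.4] 89.35
table z -5.0981512782932725e-05 0.08410606402141929
scene board 5146 z pct [0.0075 0.0115 0.032 ] rect [ 839.2 -112.2] [379.  960.8] 63.85
scene wedge 385 z pct [-0.0011  0.0267  0.0327] rect [769.6 -28.6] [  71.5 1248.1] 38.6
scene mallet 786 z pct [0.012  0.0226 0.0283] rect [ 747.5 -409.8] [135.2 884.4] 87.84
scene near_half 813 z pct [0.0221 0.025  0.0277] rect [ 818.1 -242.3] [136.6 882.5] 46.88
scene far_half 804 z pct [0.0223 0.025  0.0276] rect [ 846.2 -237.1] [132.  843.1] 44.08
table z -0.0011887470455589355 0.11034319719788435[ WARN:0@8.085] global loadsave.cpp:1063 imwrite_ Unsupported depth image for selected encoder is fallbacked to CV_8U.
```

View pics/b.png

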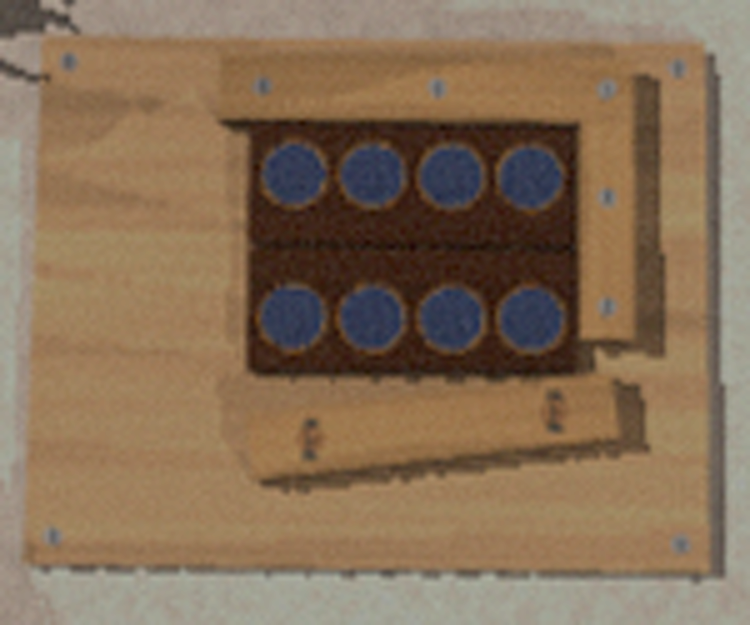

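View pics/w.png

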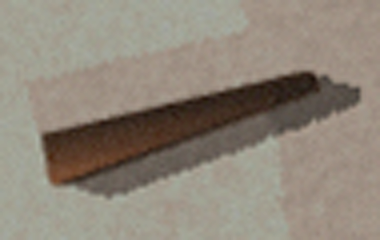

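```bash
cat > fit.py <<'E'
from h import *
from scipy.optimize import minimize
def camp(d):
    rot=np.array(d['rotation'] if 'rotation' in d else d['rot']); 
    if rot.shape!=(3,3): rot=R.from_quat(rot).as_matrix()
    return np.array(d['camera_matrix'] if 'camera_matrix' in d else d['K']),np.array(d['xyz']),rot
def proj(cp,p):
    K,t,Rm=cp; q=(np.asarray(p)-t)@Rm; return q[:,:2]/q[:,2:]*[K[0,0],K[1,1]]+K[:2,2]
def unproj(cp,uv,z):
    K,t,Rm=cp; uv=np.atleast_2d(uv); q=np.c_[(uv-K[:2,2])/[K[0,0],K[1,1]],np.ones(len(uv))]@Rm.T
    return t+q*((z-t[2])/q[:,2:])
def box(x0,x1,y0,y1,z0,z1): return np.array([[x,y,z] for x in(x0,x1) for y in(y0,y1) for z in(z0,z1)])
W=np.array([[x,y,z] for (x,y) in [(9.7,-75),(-.3,-75),(9.7,75),(-19.05,75)] for z in(0,32)])/1000
a=np.linspace(0,2*np.pi,24,endpoint=False)
hd=np.array([[15*np.cos(t),y,15+15*np.sin(t)] for t in a for y in(-32,32)])/1000
hn=np.array([[x,8.5*np.cos(t),15+10*np.sin(t)] for t in a for x in(-157,0)])/1000
bl=np.array([[-172.5+15.5*np.cos(t)*np.cos(p),15*np.sin(t)*np.cos(p),15+15*np.sin(p)] for t in a for p in np.linspace(-1.5,1.5,9)])/1000
S=4
def render(cp,parts,pose,z0,shape=(420,560)):
    im=np.zeros((shape[0]*S,shape[1]*S),np.uint8)
    c,s=np.cos(pose[2]),np.sin(pose[2]); M=np.array([[c,-s,0],[s,c,0],[0,0,1]])
    for p in parts:
        uv=proj(cp,p@M.T+[pose[0],pose[1],z0])
        h=cv2.convexHull(uv.astype(np.float32))[:,0]
        cv2.fillConvexPoly(im,np.round(((h+.5)*S-.5)*16).astype(np.int32),1,cv2.LINE_8,4)
    return im
def fit(views,parts,x0,z0=0.):
    tg=[(cp,cv2.resize(m.astype(np.uint8),None,fx=S,fy=S,interpolation=cv2.INTER_NEAREST)) for cp,m in views]
    def cost(x):
        s=0
        for cp,m in tg:
            r_=render(cp,parts,x,z0); s+=1-(r_&m).sum()/max(1,(r_|m).sum())
        return s/len(tg)
    best=None
    for k in range(2):
        x0_=x0 if best is None else best.x
        sim=np.array([x0_]+[np.array(x0_)+d for d in ([.012,.003,.02],[-.003,.012,-.05],[.003,-.004,.1])]) if k==0 else np.array([x0_]+[np.array(x0_)+d for d in ([.004,0,.0],[0,.004,0],[0,0,.03])])
        best=minimize(cost,x0_,method='Nelder-Mead',options=dict(initial_simplex=sim,xatol=1e-4,fatol=1e-4,maxiter=150))
    return best.x,best.fun
E
python3 - <<'E'
from fit import *
np.set_printoptions(precision=4,suppress=True)
D={c:np.load(c+'0.npz') for c in('top','scene')}; C={c:camp(D[c]) for c in D}
jobs={'wedge':([W],[.451,.372,-.15],0),'mallet':([hd,hn,bl],[.45,-.37,0.5],0),
'board':([box(-.117,.127,-.135,.175,0,.012)],[.545,.03,0],0),
'near_half':([box(-.0275,.0275,-.075,.075,0,.014)],[.556,.008,0],.012),
'far_half':([box(-.0275,.0275,-.075,.075,0,.014)],[.613,.008,0],.012)}
for n,(p,x0,z0) in jobs.items():
    ms={c:np.load(f'{c}_{n}.npy') for c in C}
    if n=='mallet':
        # initial from pixels
        h=unproj(C['top'],[[454,268]],.025)[0];b=unproj(C['top'],[[495,341]],.025)[0]; d=h-b
        x0=[h[0],h[1],np.arctan2(d[1],d[0])]; print('init',x0)
    for vs in (['top'],['scene'],['top','scene']):
        print(n,vs,*fit([(C[v],ms[v]) for v in vs],p,x0,z0))
print(unproj(C['top'],np.array([[43,38],[707,43],[710,572],[25,560]])/5+[205,165]-.4,.012))
# overlay
c=D['top']['color'].copy()
E
```

```text
wedge ['top'] [0.4566 0.3631 0.2503] 0.0596452676188981
wedge ['scene'] [0.4551 0.3582 0.2516] 0.07172326245636307
wedge ['top', 'scene'] [0.4563 0.3614 0.2443] 0.1126208925037756
init [np.float64(0.46501954194211403), np.float64(-0.36282745769458236), np.float64(0.47469625991158376)]
mallet ['top'] [ 0.4649 -0.3609  0.4905] 0.1045900313416237
mallet ['scene'] [ 0.4639 -0.3646  0.5021] 0.12044556234279558
mallet ['top', 'scene'] [ 0.4646 -0.3623  0.4996] 0.16231971845401433
board ['top'] [ 0.557   0.0106 -0.007 ] 0.3155034175696123
board ['scene'] [ 0.556   0.0062 -0.0009] 0.33941042062240534
board ['top', 'scene'] [ 0.5567  0.0096 -0.0062] 0.33237814443187896
near_half ['top'] [0.5558 0.0112 0.0031] 0.014802817431918358
near_half ['scene'] [0.5504 0.0127 0.0378] 0.18771480347434855
near_half ['top', 'scene'] [ 0.5556  0.0114 -0.0034] 0.11963046268719907
far_half ['top'] [0.6137 0.0114 0.0015] 0.01985045735757396
far_half ['scene'] [ 0.6015  0.0144 -0.0097] 0.24164357719742968
far_half ['top', 'scene'] [ 0.6132  0.0113 -0.0073] 0.1508708600721077
[[ 0.6852  0.1833  0.012 ]
 [ 0.684  -0.1271  0.012 ]
 [ 0.4396 -0.1247  0.012 ]
 [ 0.4431  0.1844  0.012 ]]
```

Run:
```python
from fit import *
np.set_printoptions(precision=4,suppress=True)
D={c:np.load(c+'0.npz') for c in('top','scene')}; C={c:camp(D[c]) for c in D}
def tob(p):
    a=-.004;c,s=np.cos(a),np.sin(a); return (p[:,:2]-[.557,.0097])@np.array([[c,-s],[s,c]])
print(tob(unproj(C['top'],np.array([[248,413],[612,377],[620,437],[262,480]])/5+[205,165]-.4,.032)))
print(tob(unproj(C['top'],np.array([[250,122],[578,122],[574,374],[250,374]])/5+[205,165]-.4,.026)))
c=D['top']['color'][220:270,245:345]
cv2.imwrite('pics/b2.png',np.clip(cv2.resize(c,None,fx=8,fy=8,interpolation=cv2.INTER_CUBIC)[:,:,::-1]*1.8,0,255).astype(np.uint8))
c=D['scene']['color'][165:270,205:355]
cv2.imwrite('pics/b3.png',np.clip(cv2.resize(c,None,fx=5,fy=5,interpolation=cv2.INTER_CUBIC)[:,:,::-1]*1.4,0,255).astype(np.uint8))
s=monitor.read_state();print(s['time'])
```

```text
[[-0.049   0.0734]
 [-0.0312 -0.0897]
 [-0.0581 -0.0931]
 [-0.0788  0.0666]]
[[ 0.0853  0.0755]
 [ 0.0866 -0.0751]
 [-0.0294 -0.073 ]
 [-0.0308  0.0732]]
1.6
```

View pics/b2.png

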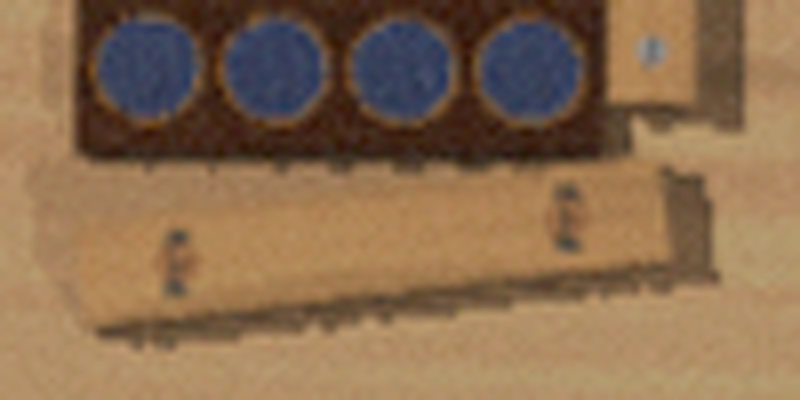

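View pics/b3.png

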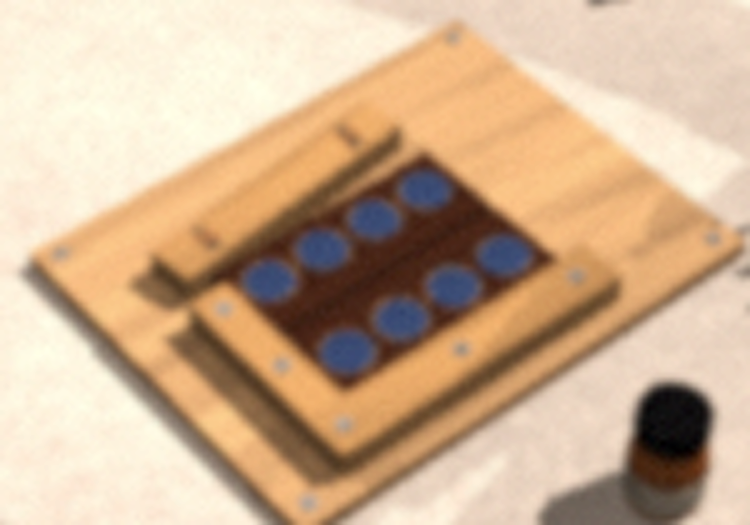

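```bash
cat > mv.py <<'E'
from h import *
def rel(xyz,yaw_deg,pose=None):
    """shift/turn of target (TCP xyz, tool down, tool-x yaw) from current measured pose"""
    s=monitor.read_state(); p,q=(s['ee_pos'],s['eef_rot']) if pose is None else pose
    Rc=R.from_quat(q); y=np.radians(yaw_deg)
    T=R.from_matrix(np.array([[np.cos(y),np.sin(y),0],[np.sin(y),-np.cos(y),0],[0,0,-1]]))
    d=Rc.inv().apply(np.array(xyz)-p); rv=(Rc.inv()*T).as_rotvec()/(2*np.pi)
    print('xyz',np.round(d,4),'r',np.round(rv,4))
def st():
    s=monitor.read_state(); e=R.from_quat(s['eef_rot']).as_matrix()
    print('t',round(s['time'],2),'p',np.round(s['ee_pos'],4),'yaw',round(np.degrees(np.arctan2(e[1,0],e[0,0])),2),'zax',np.round(e[:,2],3),'F',np.round(s['ft_force'],2),'T',np.round(s['torque'],2),'w',round(s['width'],4))
E
python3 - <<'E'
from mv import *
st()
rel([.5,-.1,.27],70); rel([.45,.381,.2],107.9)
E
```

```text
t 1.6 p [ 0.2621 -0.5674  0.2923] yaw 24.8 zax [ 0. -0. -1.] F [ 0.15  0.08 -0.33] T [-0.02 -0.03  0.05] w 0.0872
xyz [ 0.412  -0.3245  0.0222] r [ 0.      0.     -0.1256]
xyz [ 0.5683 -0.7822  0.0922] r [ 0.      0.     -0.2308]
```

Call:
drive_tool([
  {"x": 0.412, "y": -0.3245, "z": 0.02, "rz": -0.125, "fingers": 1},
  {"x": 0.412, "y": -0.3245, "z": 0.02, "rz": -0.125, "fingers": 1},
  {"x": 0.412, "y": -0.3245, "z": 0.02, "rz": -0.125, "fingers": 1},
  {"x": 0.412, "y": -0.3245, "z": 0.02, "rz": -0.125, "fingers": 1},
  {"x": 0.412, "y": -0.3245, "z": 0.02, "rz": -0.125, "fingers": 1},
  {"x": 0.412, "y": -0.3245, "z": 0.02, "rz": -0.125, "fingers": 1},
  {"x": 0.412, "y": -0.3245, "z": 0.02, "rz": -0.125, "fingers": 1},
  {"x": 0.412, "y": -0.3245, "z": 0.02, "rz": -0.125, "fingers": 1},
  {"x": 0.568, "y": -0.782, "z": 0.092, "rz": -0.2308, "fingers": 1},
  {"x": 0.568, "y": -0.782, "z": 0.092, "rz": -0.2308, "fingers": 1},
  {"x": 0.568, "y": -0.782, "z": 0.092, "rz": -0.2308, "fingers": 1},
  {"x": 0.568, "y": -0.782, "z": 0.092, "rz": -0.2308, "fingers": 1},
], squeeze=20)

```text
validation failed for argument at $.pl...
```

Run:
```python
from mv import *
st()
rel([.45,.381,.2],107.9)
```

```text
t 1.6 p [ 0.2621 -0.5674  0.2923] yaw 24.8 zax [ 0. -0. -1.] F [ 0.15  0.08 -0.33] T [-0.02 -0.03  0.05] w 0.0872
xyz [ 0.5683 -0.7822  0.0922] r [ 0.      0.     -0.2308]
```

Call:
drive_tool([
  {"rx": 0.0, "ry": 0.0, "rz": -0.12, "x": 0.41, "y": -0.32, "z": 0.02, "fingers": 1.0},
])

```text
time: 1.72
ee_pos: [0.288, -0.5142, 0.2892]
eef_rot: [0.953, 0.303, -0.001, 0.0]
ft_force: [1.5, 0.4, -0.2]
width: 0.087
```

Run:
```python
from mv import *
st()
rel([.5,-.1,.27],70); rel([.45,.381,.2],107.9)
```

```text
t 1.73 p [ 0.288  -0.5142  0.2892] yaw 35.33 zax [-0.001 -0.001 -1.   ] F [ 1.49  0.44 -0.18] T [ 0.07 -0.11  0.03] w 0.087
xyz [ 0.4125 -0.2154  0.0185] r [-0.0001  0.0003 -0.0963]
xyz [ 0.65   -0.6367  0.088 ] r [-2.000e-04  3.000e-04 -2.016e-01]
```

Call:
drive_tool([
  {"rx": 0.0, "ry": 0.0, "rz": -0.096, "x": 0.412, "y": -0.215, "z": 0.018, "fingers": 1.0},
  {"rx": 0.0, "ry": 0.0, "rz": -0.096, "x": 0.412, "y": -0.215, "z": 0.018, "fingers": 1.0},
  {"rx": 0.0, "ry": 0.0, "rz": -0.096, "x": 0.412, "y": -0.215, "z": 0.018, "fingers": 1.0},
  {"rx": 0.0, "ry": 0.0, "rz": -0.096, "x": 0.412, "y": -0.215, "z": 0.018, "fingers": 1.0},
  {"rx": 0.0, "ry": 0.0, "rz": -0.096, "x": 0.412, "y": -0.215, "z": 0.018, "fingers": 1.0},
  {"rx": 0.0, "ry": 0.0, "rz": -0.096, "x": 0.412, "y": -0.215, "z": 0.018, "fingers": 1.0},
  {"rx": 0.0, "ry": 0.0, "rz": -0.202, "x": 0.65, "y": -0.637, "z": 0.088, "fingers": 1.0},
  {"rx": 0.0, "ry": 0.0, "rz": -0.202, "x": 0.65, "y": -0.637, "z": 0.088, "fingers": 1.0},
  {"rx": 0.0, "ry": 0.0, "rz": -0.202, "x": 0.65, "y": -0.637, "z": 0.088, "fingers": 1.0},
  {"rx": 0.0, "ry": 0.0, "rz": -0.202, "x": 0.65, "y": -0.637, "z": 0.088, "fingers": 1.0},
  {"rx": 0.0, "ry": 0.0, "rz": -0.202, "x": 0.65, "y": -0.637, "z": 0.088, "fingers": 1.0},
  {"rx": 0.0, "ry": 0.0, "rz": -0.202, "x": 0.65, "y": -0.637, "z": 0.088, "fingers": 1.0},
], squeeze=20)

```text
time: 3.22
ee_pos: [0.453, 0.1958, 0.2269]
eef_rot: [0.586, 0.81, 0.0, 0.001]
ft_force: [1.2, -0.4, 0.6]
width: 0.0871
```

Run:
```python
from mv import *
st()
rel([.45,.381,.2],107.9)
```

```text
t 3.23 p [0.453  0.1958 0.2269] yaw 108.21 zax [ 0.001 -0.    -1.   ] F [ 1.15 -0.36  0.57] T [-0.08 -0.26  0.05] w 0.0871
xyz [0.1769 0.0551 0.0268] r [0.0002 0.0001 0.0009]
```

Call:
drive_tool([
  {"rx": 0.0, "ry": 0.0, "rz": 0.001, "x": 0.177, "y": 0.055, "z": 0.05, "fingers": 1.0},
  {"rx": 0.0, "ry": 0.0, "rz": 0.001, "x": 0.177, "y": 0.055, "z": 0.05, "fingers": 1.0},
  {"rx": 0.0, "ry": 0.0, "rz": 0.001, "x": 0.177, "y": 0.055, "z": 0.05, "fingers": 1.0},
  {"rx": 0.0, "ry": 0.0, "rz": 0.001, "x": 0.177, "y": 0.055, "z": 0.05, "fingers": 1.0},
  {"rx": 0.0, "ry": 0.0, "rz": 0.001, "x": 0.177, "y": 0.055, "z": 0.1, "fingers": 1.0},
  {"rx": 0.0, "ry": 0.0, "rz": 0.001, "x": 0.177, "y": 0.055, "z": 0.12, "fingers": 1.0},
  {"rx": 0.0, "ry": 0.0, "rz": 0.001, "x": 0.177, "y": 0.055, "z": 0.12, "fingers": 1.0},
], squeeze=20)

```text
time: 4.1
ee_pos: [0.4498, 0.3783, 0.1059]
eef_rot: [0.589, 0.808, -0.001, -0.0]
ft_force: [-0.2, -0.2, -0.5]
width: 0.087
```

Run:
```python
from mv import *
st()
snap('scene','g1.png')
rel([.45,.381,.0755],107.9)
im=cv2.imread('pics/g1.png')[60:220,250:460];cv2.imwrite('pics/g1c.png',cv2.resize(im,None,fx=3.5,fy=3.5))
```

```text
t 4.1 p [0.4498 0.3783 0.1059] yaw 107.85 zax [-0.002 -0.002 -1.   ] F [-0.24 -0.22 -0.52] T [ 0.01 -0.13 -0.03] w 0.087
xyz [0.0019 0.0004 0.0319] r [ 0.      0.     -0.0001]
```

View pics/g1c.png

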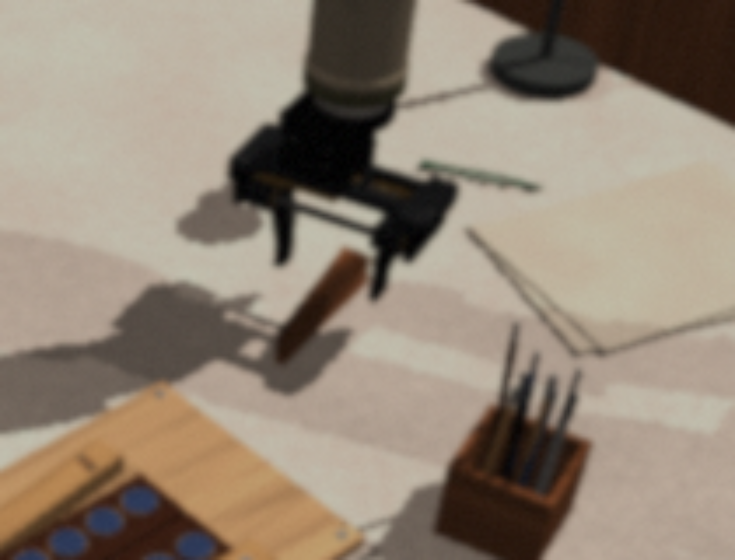

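The open gripper straddles the wedge's thick half (crop ~(345,265)), so I descend and close.

Call:
drive_tool([
  {"rx": 0.0, "ry": 0.0, "rz": 0.0, "x": 0.002, "y": 0.0, "z": 0.02, "fingers": 1.0},
  {"rx": 0.0, "ry": 0.0, "rz": 0.0, "x": 0.002, "y": 0.0, "z": 0.031, "fingers": 1.0},
  {"rx": 0.0, "ry": 0.0, "rz": 0.0, "x": 0.002, "y": 0.0, "z": 0.031, "fingers": 1.0},
  {"rx": 0.0, "ry": 0.0, "rz": 0.0, "x": 0.002, "y": 0.0, "z": 0.031, "fingers": 0.1},
  {"rx": 0.0, "ry": 0.0, "rz": 0.0, "x": 0.002, "y": 0.0, "z": 0.031, "fingers": 0.1},
  {"rx": 0.0, "ry": 0.0, "rz": 0.0, "x": 0.002, "y": 0.0, "z": 0.031, "fingers": 0.1},
  {"rx": 0.0, "ry": 0.0, "rz": 0.0, "x": 0.002, "y": 0.0, "z": 0.031, "fingers": 0.1},
  {"rx": 0.0, "ry": 0.0, "rz": 0.0, "x": 0.002, "y": 0.0, "z": 0.031, "fingers": 0.1},
  {"rx": 0.0, "ry": 0.0, "rz": 0.0, "x": 0.002, "y": 0.0, "z": 0.031, "fingers": 0.1},
], squeeze=20)

```text
time: 5.28
ee_pos: [0.4492, 0.3813, 0.0757]
eef_rot: [0.588, 0.808, -0.0, 0.0]
ft_force: [0.8, -0.4, -0.9]
width: 0.035
```

Run:
```python
from mv import *
st()
```

```text
t 5.28 p [0.4492 0.3813 0.0757] yaw 107.9 zax [ 0. -0. -1.] F [ 0.81 -0.4  -0.88] T [-0.04 -0.12 -0.02] w 0.035
```

Call:
drive_tool([
  {"rx": 0.0, "ry": 0.0, "rz": 0.0, "x": 0.0, "y": 0.0, "z": 0.0, "fingers": 0.1},
  {"rx": 0.0, "ry": 0.0, "rz": 0.0, "x": 0.0, "y": 0.0, "z": 0.0, "fingers": 0.1},
  {"rx": 0.0, "ry": 0.0, "rz": 0.0, "x": 0.0, "y": 0.0, "z": 0.0, "fingers": 0.1},
  {"rx": 0.0, "ry": 0.0, "rz": 0.0, "x": 0.0, "y": 0.0, "z": 0.0, "fingers": 0.1},
], squeeze=20)

```text
time: 5.78
ee_pos: [0.4492, 0.3813, 0.0757]
eef_rot: [0.588, 0.809, 0.0, 0.0]
ft_force: [-0.2, 1.0, -0.3]
width: 0.0228
```

Run:
```python
from mv import *
st()
```

```text
t 5.78 p [0.4492 0.3813 0.0757] yaw 107.9 zax [ 0. -0. -1.] F [-0.15  0.97 -0.29] T [ 0.04 -0.09  0.01] w 0.0228
```

Run:
```python
from mv import *
rel([.5152,.160,.135],93.35)
```

```text
xyz [-0.2309 -0.0053 -0.0593] r [0.     0.     0.0404]
```

Call:
drive_tool([
  {"rx": 0.0, "ry": 0.0, "rz": 0.0, "x": 0.0, "y": 0.0, "z": -0.03, "fingers": 0.1},
  {"rx": 0.0, "ry": 0.0, "rz": 0.0, "x": 0.0, "y": 0.0, "z": -0.06, "fingers": 0.1},
  {"rx": 0.0, "ry": 0.0, "rz": 0.02, "x": -0.05, "y": 0.0, "z": -0.06, "fingers": 0.1},
  {"rx": 0.0, "ry": 0.0, "rz": 0.04, "x": -0.1, "y": -0.005, "z": -0.06, "fingers": 0.1},
  {"rx": 0.0, "ry": 0.0, "rz": 0.04, "x": -0.15, "y": -0.005, "z": -0.06, "fingers": 0.1},
  {"rx": 0.0, "ry": 0.0, "rz": 0.04, "x": -0.2, "y": -0.005, "z": -0.06, "fingers": 0.1},
  {"rx": 0.0, "ry": 0.0, "rz": 0.04, "x": -0.231, "y": -0.005, "z": -0.06, "fingers": 0.1},
  {"rx": 0.0, "ry": 0.0, "rz": 0.04, "x": -0.231, "y": -0.005, "z": -0.06, "fingers": 0.1},
  {"rx": 0.0, "ry": 0.0, "rz": 0.04, "x": -0.231, "y": -0.005, "z": -0.06, "fingers": 0.1},
], squeeze=20)

```text
time: 6.9
ee_pos: [0.5151, 0.1608, 0.1358]
eef_rot: [0.685, 0.729, 0.0, -0.0]
ft_force: [0.4, 0.1, -0.0]
width: 0.0223
```

Run:
```python
from mv import *
st()
for c in('scene','top'): snap(c,'g2%s.png'%c)
im=cv2.imread('pics/g2scene.png')[110:270,205:415];im2=cv2.imread('pics/g2top.png')[160:290,160:350]
cv2.imwrite('pics/g2s.png',cv2.resize(im,None,fx=3.5,fy=3.5,interpolation=cv2.INTER_CUBIC));cv2.imwrite('pics/g2t.png',cv2.convertScaleAbs(cv2.resize(im2,None,fx=4,fy=4,interpolation=cv2.INTER_CUBIC),alpha=1.8))
```

```text
t 6.9 p [0.5151 0.1608 0.1358] yaw 93.54 zax [-0.  0. -1.] F [ 0.35  0.12 -0.01] T [ 0.11 -0.09  0.02] w 0.0223
```

View pics/g2s.png

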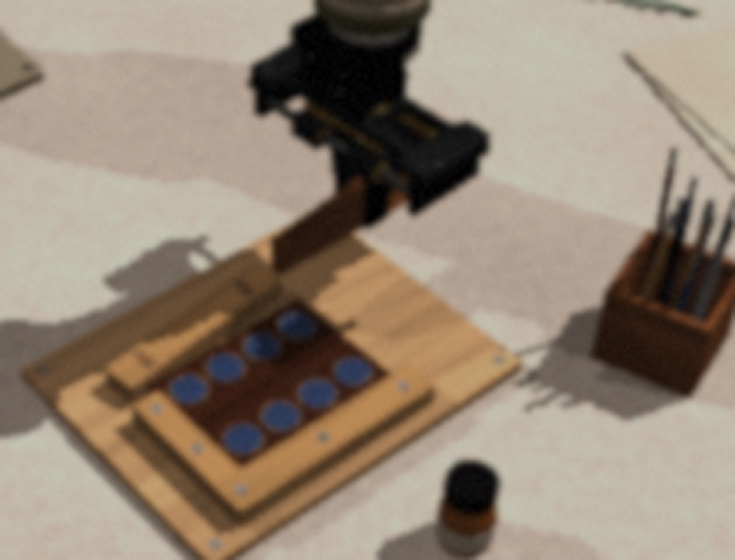

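View pics/g2t.png

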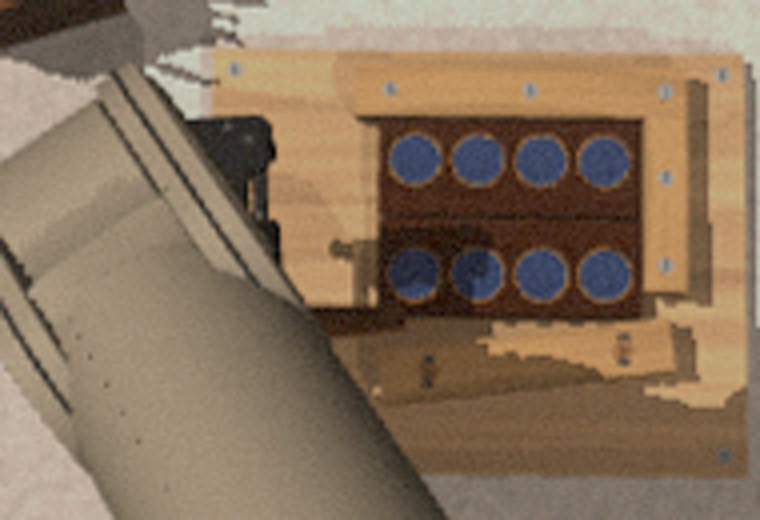

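Run:
```python
from fit import *
np.set_printoptions(precision=1,suppress=True)
C={c:camp(np.load(c+'0.npz')) for c in('top','scene')}
for oy in(.1408,.1338):
  for c in C:
    uv=proj(C[c],np.array([[.5264,oy-.075,.092],[.5161,oy-.075,.092],[.5264,oy-.075,.06]]))
    print(oy,c,(uv+.5-[160,160])*4 if c=='top' else (uv+.5-[205,110])*3.5)
```

```text
0.1408 top [[405.3 307.1]
 [405.  326.4]
 [408.1 313.5]]
0.1408 scene [[282.4 243.3]
 [273.8 236.5]
 [282.3 273.8]]
0.1338 top [[418.4 307.2]
 [418.2 326.5]
 [420.9 313.6]]
0.1338 scene [[275.5 247.2]
 [266.9 240.4]
 [275.5 277.7]]
```

Call:
drive_tool([
  {"rx": 0.0, "ry": 0.0, "rz": 0.0, "x": 0.0, "y": 0.0, "z": 0.02, "fingers": 0.1},
  {"rx": 0.0, "ry": 0.0, "rz": 0.0, "x": 0.0, "y": 0.0, "z": 0.035, "fingers": 0.1},
  {"rx": 0.0, "ry": 0.0, "rz": 0.0, "x": 0.0, "y": 0.0, "z": 0.044, "fingers": 0.1},
  {"rx": 0.0, "ry": 0.0, "rz": 0.0, "x": 0.0, "y": 0.0, "z": 0.047, "fingers": 0.1},
  {"rx": 0.0, "ry": 0.0, "rz": 0.0, "x": 0.0, "y": 0.0, "z": 0.047, "fingers": 0.1},
], squeeze=20)

```text
time: 7.62
ee_pos: [0.5155, 0.1601, 0.0887]
eef_rot: [0.685, 0.728, -0.0, -0.0]
ft_force: [1.1, -0.1, 0.8]
width: 0.0226
```

Run:
```python
from mv import *
st()
```

```text
t 7.62 p [0.5155 0.1601 0.0887] yaw 93.51 zax [-0.  0. -1.] F [ 1.09 -0.06  0.76] T [ 0.03 -0.12  0.04] w 0.0226
```

Call:
drive_tool([
  {"rx": 0.0, "ry": 0.0, "rz": 0.0, "x": -0.01, "y": -0.001, "z": 0.0, "fingers": 0.1},
  {"rx": 0.0, "ry": 0.0, "rz": 0.0, "x": -0.018, "y": -0.001, "z": 0.0, "fingers": 0.1},
  {"rx": 0.0, "ry": 0.0, "rz": 0.0, "x": -0.024, "y": -0.002, "z": 0.0, "fingers": 0.1},
  {"rx": 0.0, "ry": 0.0, "rz": 0.0, "x": -0.024, "y": -0.002, "z": 0.001, "fingers": 0.1},
  {"rx": 0.0, "ry": 0.0, "rz": 0.0, "x": -0.024, "y": -0.002, "z": 0.001, "fingers": 0.1},
], squeeze=20)

```text
time: 8.25
ee_pos: [0.5149, 0.136, 0.0877]
eef_rot: [0.685, 0.728, 0.0, -0.0]
ft_force: [-0.2, -0.0, 0.4]
width: 0.0224
```

Run:
```python
from mv import *
st()
```

```text
t 8.25 p [0.5149 0.136  0.0877] yaw 93.5 zax [ 0.  0. -1.] F [-0.16 -0.03  0.35] T [-0.04 -0.13  0.02] w 0.0224
```

Call:
drive_tool([
  {"rx": 0.0, "ry": 0.0, "rz": 0.0, "x": 0.0, "y": 0.0, "z": 0.0, "fingers": 0.8},
  {"rx": 0.0, "ry": 0.0, "rz": 0.0, "x": 0.0, "y": 0.0, "z": 0.0, "fingers": 0.8},
  {"rx": 0.0, "ry": 0.0, "rz": 0.0, "x": 0.0, "y": 0.0, "z": 0.0, "fingers": 0.8},
  {"rx": 0.0, "ry": 0.0, "rz": 0.0, "x": 0.0, "y": 0.0, "z": 0.0, "fingers": 0.8},
  {"rx": 0.0, "ry": 0.0, "rz": 0.0, "x": 0.0, "y": 0.0, "z": -0.03, "fingers": 0.8},
  {"rx": 0.0, "ry": 0.0, "rz": 0.0, "x": 0.0, "y": 0.0, "z": -0.08, "fingers": 0.8},
  {"rx": 0.0, "ry": 0.0, "rz": 0.0, "x": 0.0, "y": 0.0, "z": -0.14, "fingers": 1.0},
  {"rx": 0.0, "ry": 0.0, "rz": 0.0, "x": -0.06, "y": 0.0, "z": -0.18, "fingers": 1.0},
  {"rx": 0.0, "ry": 0.0, "rz": 0.0, "x": -0.12, "y": 0.0, "z": -0.18, "fingers": 1.0},
  {"rx": 0.0, "ry": 0.0, "rz": 0.0, "x": -0.2, "y": 0.0, "z": -0.18, "fingers": 1.0},
  {"rx": 0.0, "ry": 0.0, "rz": 0.0, "x": -0.3, "y": 0.0, "z": -0.18, "fingers": 1.0},
  {"rx": 0.0, "ry": 0.0, "rz": 0.0, "x": -0.3, "y": 0.0, "z": -0.18, "fingers": 1.0},
], squeeze=20)

```text
time: 9.75
ee_pos: [0.533, -0.1657, 0.268]
eef_rot: [0.685, 0.728, -0.0, 0.0]
ft_force: [0.8, 1.0, 0.4]
width: 0.0871
```

Run:
```python
from mv import *
from fit import *
np.set_printoptions(precision=4,suppress=True)
st()
for c in('scene','top'):
    d=snap(c,'g3%s.png'%c)
    f=nets.regions_of('wedge',c)
    if f: print(c,f[0]['confidence'],fit([(camp(d),f[0]['region'])],[W],[.516,.117,0],.012))
im=cv2.imread('pics/g3scene.png')[110:270,205:415];im2=cv2.imread('pics/g3top.png')[160:290,160:350]
cv2.imwrite('pics/g3s.png',cv2.resize(im,None,fx=3.5,fy=3.5,interpolation=cv2.INTER_CUBIC));cv2.imwrite('pics/g3t.png',cv2.convertScaleAbs(cv2.resize(im2,None,fx=4,fy=4,interpolation=cv2.INTER_CUBIC),alpha=1.8))
```

```text
t 9.75 p [ 0.533  -0.1657  0.268 ] yaw 93.49 zax [ 0.001 -0.001 -1.   ] F [0.78 1.01 0.36] T [-0.01 -0.15  0.01] w 0.0871
scene 0.59 (array([ 0.5148,  0.1127, -0.0045]), np.float64(0.16952199661590528))
top 0.69 (array([0.5165, 0.1159, 0.0021]), np.float64(0.09627547434996486))
```

View pics/g3s.png

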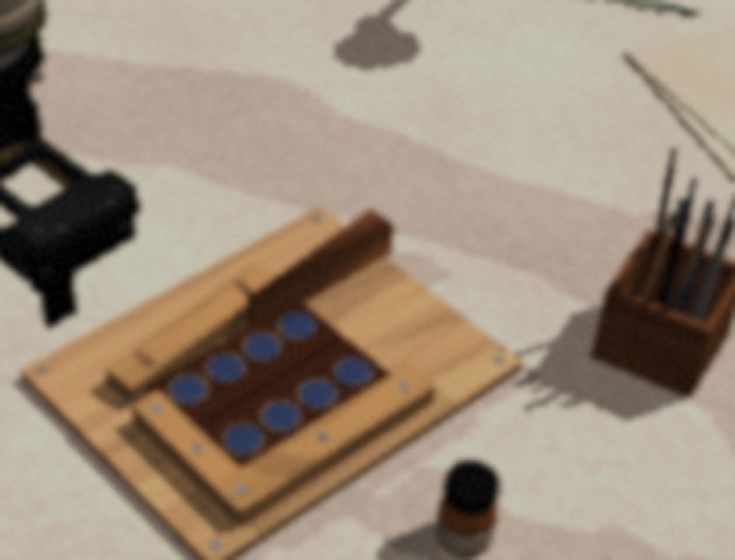

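View pics/g3t.png

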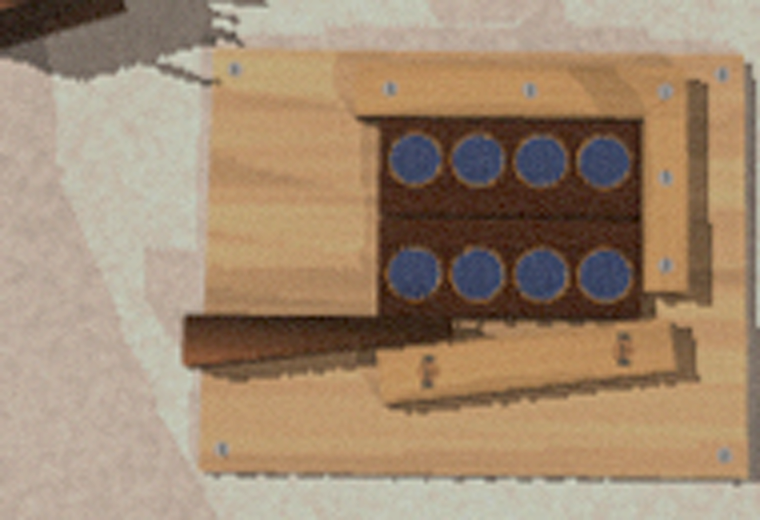

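The wedge lies flat in the slot, released: thick end at crop (190,340), tip around (450,325). Next I check the mallet fit with an overlay.

Run:
```python
from mv import *
from fit import *
out=[]
for c,(r0,r1,c0,c1) in {'top':(240,360,420,520),'scene':(220,300,55,165)}.items():
    D=np.load(c+'0.npz'); cp=camp(D); im=cv2.resize(D['color'],None,fx=4,fy=4,interpolation=cv2.INTER_CUBIC)[:,:,::-1].copy()
    for pose,col in (((.4648,-.3615,.493),(0,255,0)),):
        for p in [hd,hn,bl]:
            m=render(cp,[p],pose,0.); cs,_=cv2.findContours(m,cv2.RETR_EXTERNAL,cv2.CHAIN_APPROX_NONE); cv2.drawContours(im,cs,-1,col,1)
    out.append(cv2.convertScaleAbs(im[r0*4:r1*4,c0*4:c1*4],alpha=1.5))
H=max(o.shape[0] for o in out); out=[cv2.copyMakeBorder(o,0,H-o.shape[0],0,0,cv2.BORDER_CONSTANT) for o in out]
o=np.hstack(out); cv2.imwrite('pics/m.png',cv2.resize(o,None,fx=.9,fy=.9)); print(o.shape)
rel([.4553,-.3439,.16],118.25)
```

```text
(480, 840, 3)
xyz [-0.1746 -0.0881  0.1073] r [-0.     -0.0001 -0.0691]
```

View pics/m.png

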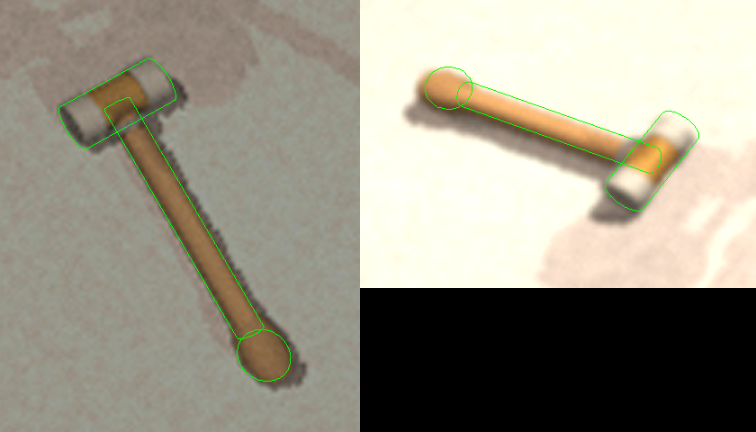

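Call:
drive_tool([
  {"rx": 0.0, "ry": 0.0, "rz": -0.03, "x": -0.06, "y": -0.03, "z": 0.03, "fingers": 1.0},
  {"rx": 0.0, "ry": 0.0, "rz": -0.055, "x": -0.12, "y": -0.06, "z": 0.06, "fingers": 1.0},
  {"rx": 0.0, "ry": 0.0, "rz": -0.069, "x": -0.175, "y": -0.088, "z": 0.1, "fingers": 1.0},
  {"rx": 0.0, "ry": 0.0, "rz": -0.069, "x": -0.175, "y": -0.088, "z": 0.13, "fingers": 1.0},
  {"rx": 0.0, "ry": 0.0, "rz": -0.069, "x": -0.175, "y": -0.088, "z": 0.145, "fingers": 1.0},
  {"rx": 0.0, "ry": 0.0, "rz": -0.069, "x": -0.175, "y": -0.088, "z": 0.145, "fingers": 1.0},
], squeeze=50)

```text
time: 10.7
ee_pos: [0.4569, -0.3414, 0.1223]
eef_rot: [0.511, 0.859, 0.001, -0.001]
ft_force: [0.9, -0.4, 0.8]
width: 0.0869
```

Run:
```python
from mv import *
st()
snap('scene','g4.png');snap('top','g4t.png')
rel([.4553,-.3445,.074],118.25)
im=cv2.imread('pics/g4.png')[170:300,40:210];cv2.imwrite('pics/g4c.png',cv2.resize(im,None,fx=4,fy=4,interpolation=cv2.INTER_CUBIC))
```

```text
t 10.7 p [ 0.4569 -0.3414  0.1223] yaw 118.48 zax [-0.     0.002 -1.   ] F [ 0.89 -0.36  0.78] T [ 0.03 -0.19  0.01] w 0.0869
xyz [-0.0008 -0.0036  0.0503] r [0.0003 0.0002 0.0007]
```

View pics/g4c.png

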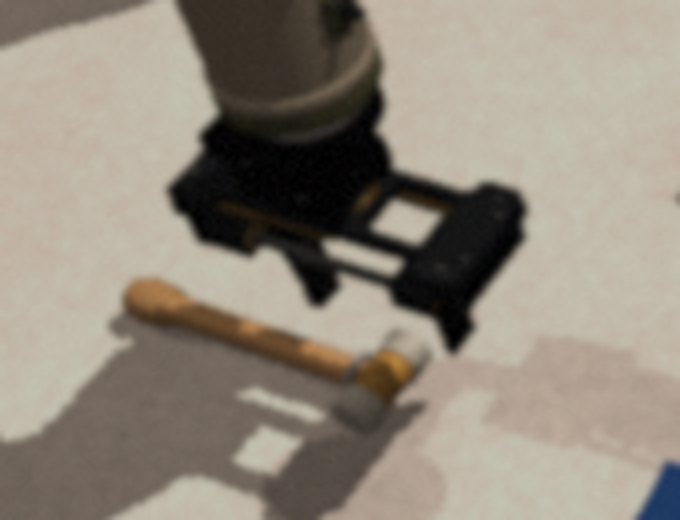

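Call:
drive_tool([
  {"rx": 0.0, "ry": 0.0, "rz": 0.0, "x": 0.0, "y": -0.001, "z": 0.025, "fingers": 1.0},
  {"rx": 0.0, "ry": 0.0, "rz": 0.0, "x": 0.0, "y": -0.001, "z": 0.045, "fingers": 0.1},
  {"rx": 0.0, "ry": 0.0, "rz": 0.0, "x": 0.0, "y": -0.001, "z": 0.049, "fingers": 0.1},
  {"rx": 0.0, "ry": 0.0, "rz": 0.0, "x": 0.0, "y": -0.001, "z": 0.049, "fingers": 0.1},
  {"rx": 0.0, "ry": 0.0, "rz": 0.0, "x": 0.0, "y": -0.001, "z": 0.049, "fingers": 0.1},
  {"rx": 0.0, "ry": 0.0, "rz": 0.0, "x": 0.0, "y": -0.001, "z": 0.049, "fingers": 0.1},
  {"rx": 0.0, "ry": 0.0, "rz": 0.0, "x": 0.0, "y": -0.001, "z": 0.049, "fingers": 0.1},
  {"rx": 0.0, "ry": 0.0, "rz": 0.0, "x": 0.0, "y": -0.001, "z": 0.049, "fingers": 0.1},
  {"rx": 0.0, "ry": 0.0, "rz": 0.0, "x": 0.0, "y": -0.001, "z": 0.049, "fingers": 0.1},
  {"rx": 0.0, "ry": 0.0, "rz": 0.0, "x": 0.0, "y": -0.001, "z": 0.049, "fingers": 0.1},
], squeeze=50)

```text
time: 12.05
ee_pos: [0.4553, -0.3442, 0.0739]
eef_rot: [0.513, 0.859, -0.0, 0.0]
ft_force: [-1.3, -0.5, 2.9]
width: 0.029
```

Run:
```python
from mv import *
st()
```

```text
t 12.05 p [ 0.4553 -0.3442  0.0739] yaw 118.34 zax [ 0. -0. -1.] F [-1.32 -0.48  2.9 ] T [ 0.07  0.06 -0.04] w 0.029
```

Run:
```python
from mv import *
rel([.512,.2635,.091],89.8)
```

```text
xyz [ 0.5079  0.3383 -0.0172] r [0.     0.     0.0793]
```

Call:
drive_tool([
  {"rx": 0.0, "ry": 0.0, "rz": 0.0, "x": 0.0, "y": 0.0, "z": 0.0, "fingers": 0.1},
  {"rx": 0.0, "ry": 0.0, "rz": 0.0, "x": 0.0, "y": 0.0, "z": -0.03, "fingers": 0.1},
  {"rx": 0.0, "ry": 0.0, "rz": 0.0, "x": 0.0, "y": 0.0, "z": -0.07, "fingers": 0.1},
  {"rx": 0.0, "ry": 0.0, "rz": 0.015, "x": 0.03, "y": 0.02, "z": -0.1, "fingers": 0.1},
  {"rx": 0.0, "ry": 0.0, "rz": 0.03, "x": 0.08, "y": 0.05, "z": -0.1, "fingers": 0.1},
  {"rx": 0.0, "ry": 0.0, "rz": 0.045, "x": 0.13, "y": 0.085, "z": -0.1, "fingers": 0.1},
  {"rx": 0.0, "ry": 0.0, "rz": 0.06, "x": 0.18, "y": 0.12, "z": -0.1, "fingers": 0.1},
  {"rx": 0.0, "ry": 0.0, "rz": 0.079, "x": 0.23, "y": 0.153, "z": -0.1, "fingers": 0.1},
  {"rx": 0.0, "ry": 0.0, "rz": 0.079, "x": 0.28, "y": 0.187, "z": -0.1, "fingers": 0.1},
  {"rx": 0.0, "ry": 0.0, "rz": 0.079, "x": 0.33, "y": 0.22, "z": -0.1, "fingers": 0.1},
  {"rx": 0.0, "ry": 0.0, "rz": 0.079, "x": 0.38, "y": 0.253, "z": -0.1, "fingers": 0.1},
  {"rx": 0.0, "ry": 0.0, "rz": 0.079, "x": 0.43, "y": 0.287, "z": -0.1, "fingers": 0.1},
], squeeze=50)

```text
time: 13.55
ee_pos: [0.5035, 0.1721, 0.1734]
eef_rot: [0.708, 0.706, -0.0, 0.0]
ft_force: [1.5, -1.1, -1.7]
width: 0.0285
```

Run:
```python
from mv import *
st(); rel([.512,.2635,.091],89.8)
```

```text
t 13.55 p [0.5035 0.1721 0.1734] yaw 89.87 zax [-0. -0. -1.] F [ 1.53 -1.07 -1.72] T [ 0.   -0.26 -0.04] w 0.0285
xyz [0.0914 0.0083 0.0824] r [-0.      0.0001  0.0002]
```

Call:
drive_tool([
  {"rx": 0.0, "ry": 0.0, "rz": 0.0, "x": 0.05, "y": 0.005, "z": 0.0, "fingers": 0.1},
  {"rx": 0.0, "ry": 0.0, "rz": 0.0, "x": 0.092, "y": 0.008, "z": 0.0, "fingers": 0.1},
  {"rx": 0.0, "ry": 0.0, "rz": 0.0, "x": 0.092, "y": 0.008, "z": 0.03, "fingers": 0.1},
  {"rx": 0.0, "ry": 0.0, "rz": 0.0, "x": 0.092, "y": 0.008, "z": 0.06, "fingers": 0.1},
  {"rx": 0.0, "ry": 0.0, "rz": 0.0, "x": 0.092, "y": 0.008, "z": 0.08, "fingers": 0.1},
  {"rx": 0.0, "ry": 0.0, "rz": 0.0, "x": 0.092, "y": 0.008, "z": 0.08, "fingers": 0.1},
], squeeze=50)

```text
time: 14.3
ee_pos: [0.5111, 0.262, 0.0923]
eef_rot: [0.708, 0.706, -0.001, -0.001]
ft_force: [0.1, 0.8, -1.3]
width: 0.0287
```

Run:
```python
from mv import *
st()
for c in('scene','top'): snap(c,'g5%s.png'%c)
im=cv2.imread('pics/g5scene.png')[90:250,250:460];im2=cv2.imread('pics/g5top.png')[160:310,100:290]
cv2.imwrite('pics/g5s.png',cv2.resize(im,None,fx=3.5,fy=3.5,interpolation=cv2.INTER_CUBIC));cv2.imwrite('pics/g5t.png',cv2.convertScaleAbs(cv2.resize(im2,None,fx=4,fy=4,interpolation=cv2.INTER_CUBIC),alpha=1.8))
```

```text
t 14.3 p [0.5111 0.262  0.0923] yaw 89.9 zax [-0.003 -0.001 -1.   ] F [ 0.11  0.75 -1.34] T [ 0.01 -0.11 -0.  ] w 0.0287
```

View pics/g5s.png

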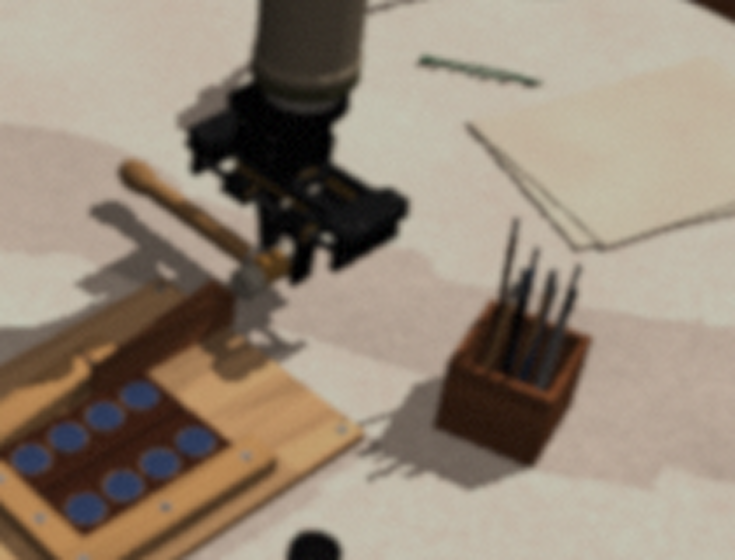

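View pics/g5t.png

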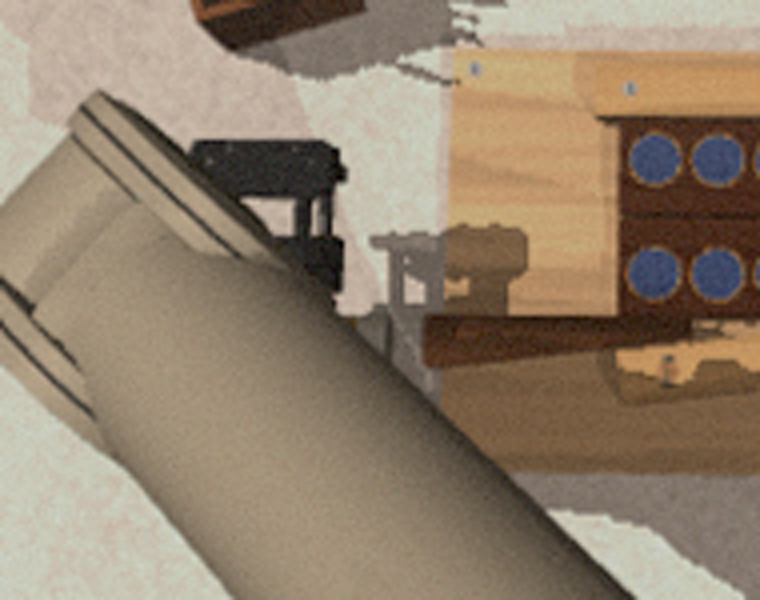

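Call:
drive_tool([
  {"rx": 0.0, "ry": 0.0, "rz": 0.0, "x": -0.008, "y": 0.0, "z": 0.0, "fingers": 0.1},
  {"rx": 0.0, "ry": 0.0, "rz": 0.0, "x": -0.015, "y": 0.0, "z": 0.0, "fingers": 0.1},
  {"rx": 0.0, "ry": 0.0, "rz": 0.0, "x": -0.018, "y": 0.0, "z": 0.0, "fingers": 0.1},
  {"rx": 0.0, "ry": 0.0, "rz": 0.0, "x": -0.021, "y": 0.0, "z": 0.0, "fingers": 0.1},
  {"rx": 0.0, "ry": 0.0, "rz": 0.0, "x": -0.024, "y": 0.0, "z": 0.0, "fingers": 0.1},
  {"rx": 0.0, "ry": 0.0, "rz": 0.0, "x": -0.028, "y": 0.0, "z": 0.0, "fingers": 0.1},
  {"rx": 0.0, "ry": 0.0, "rz": 0.0, "x": -0.032, "y": 0.0, "z": 0.0, "fingers": 0.1},
  {"rx": 0.0, "ry": 0.0, "rz": 0.0, "x": -0.036, "y": 0.0, "z": 0.0, "fingers": 0.1},
  {"rx": 0.0, "ry": 0.0, "rz": 0.0, "x": -0.04, "y": 0.0, "z": 0.0, "fingers": 0.1},
  {"rx": 0.0, "ry": 0.0, "rz": 0.0, "x": -0.044, "y": 0.0, "z": 0.0, "fingers": 0.1},
  {"rx": 0.0, "ry": 0.0, "rz": 0.0, "x": -0.048, "y": 0.0, "z": 0.0, "fingers": 0.1},
  {"rx": 0.0, "ry": 0.0, "rz": 0.0, "x": -0.052, "y": 0.0, "z": 0.0, "fingers": 0.1},
], squeeze=50)

```text
time: 15.9
ee_pos: [0.5118, 0.2103, 0.0937]
eef_rot: [0.708, 0.706, -0.0, 0.0]
ft_force: [-0.6, 0.3, -1.7]
width: 0.0284
```

Run:
```python
from mv import *
st()
for c in('scene','top'): snap(c,'g6%s.png'%c)
im=cv2.imread('pics/g6scene.png')[90:250,250:460];im2=cv2.imread('pics/g6top.png')[160:290,150:340]
cv2.imwrite('pics/g6s.png',np.vstack([cv2.resize(im,(760,580),interpolation=cv2.INTER_CUBIC)]))
cv2.imwrite('pics/g6t.png',cv2.convertScaleAbs(cv2.resize(im2,None,fx=4,fy=4,interpolation=cv2.INTER_CUBIC),alpha=1.8))
```

```text
t 15.9 p [0.5118 0.2103 0.0937] yaw 89.9 zax [ 0. -0. -1.] F [-0.55  0.3  -1.67] T [ 0.2  -0.18  0.05] w 0.0284
```

View pics/g6t.png

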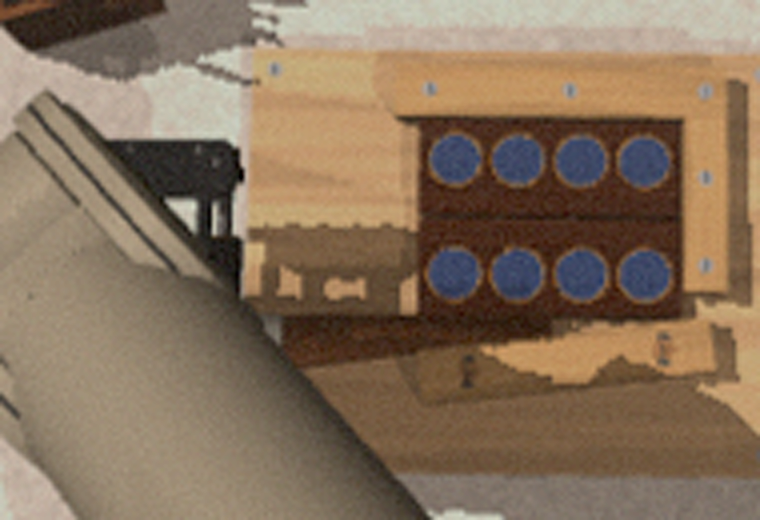

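Call:
drive_tool([
  {"rx": 0.0, "ry": 0.0, "rz": 0.0, "x": -0.002, "y": 0.0, "z": 0.0, "fingers": 0.1},
  {"rx": 0.0, "ry": 0.0, "rz": 0.0, "x": -0.004, "y": 0.0, "z": 0.0, "fingers": 0.1},
  {"rx": 0.0, "ry": 0.0, "rz": 0.0, "x": -0.006, "y": 0.0, "z": 0.0, "fingers": 0.1},
  {"rx": 0.0, "ry": 0.0, "rz": 0.0, "x": -0.008, "y": 0.0, "z": 0.0, "fingers": 0.1},
  {"rx": 0.0, "ry": 0.0, "rz": 0.0, "x": -0.01, "y": 0.0, "z": 0.0, "fingers": 0.1},
  {"rx": 0.0, "ry": 0.0, "rz": 0.0, "x": -0.012, "y": 0.0, "z": 0.0, "fingers": 0.1},
], squeeze=50)

```text
time: 16.75
ee_pos: [0.5119, 0.1987, 0.0938]
eef_rot: [0.708, 0.707, 0.0, 0.0]
ft_force: [2.2, 3.2, -1.9]
width: 0.0288
```

Run:
```python
from mv import *
st()
```

```text
t 16.75 p [0.5119 0.1987 0.0938] yaw 89.91 zax [ 0.  0. -1.] F [ 2.22  3.21 -1.91] T [ 0.76 -0.55  0.09] w 0.0288
```

Call:
drive_tool([
  {"rx": 0.0, "ry": 0.0, "rz": 0.0, "x": -0.001, "y": 0.0, "z": 0.0, "fingers": 0.1},
  {"rx": 0.0, "ry": 0.0, "rz": 0.0, "x": -0.002, "y": 0.0, "z": 0.0, "fingers": 0.1},
], squeeze=50)

```text
time: 17.0
ee_pos: [0.512, 0.1969, 0.0939]
eef_rot: [0.708, 0.707, 0.0, 0.0]
ft_force: [2.8, 4.5, -1.5]
width: 0.0284
```

Run:
```python
from mv import *
st()
```

```text
t 17.0 p [0.512  0.1969 0.0939] yaw 89.92 zax [ 0.001  0.001 -1.   ] F [ 2.75  4.5  -1.51] T [ 1.1  -0.78  0.19] w 0.0284
```

Run:
```python
from mv import *
for c in('scene','top'): snap(c,'g7%s.png'%c)
im=cv2.imread('pics/g7scene.png')[110:230,235:395];im2=cv2.imread('pics/g7top.png')[190:290,200:330]
cv2.imwrite('pics/g7s.png',cv2.resize(im,(800,600),interpolation=cv2.INTER_CUBIC))
cv2.imwrite('pics/g7t.png',cv2.convertScaleAbs(cv2.resize(im2,None,fx=6,fy=6,interpolation=cv2.INTER_CUBIC),alpha=1.8))
st()
```

```text
t 17.1 p [0.5119 0.1968 0.0939] yaw 89.91 zax [ 0.001  0.001 -1.   ] F [ 3.07  3.69 -2.64] T [ 1.   -0.71  0.2 ] w 0.0286
```

View pics/g7s.png

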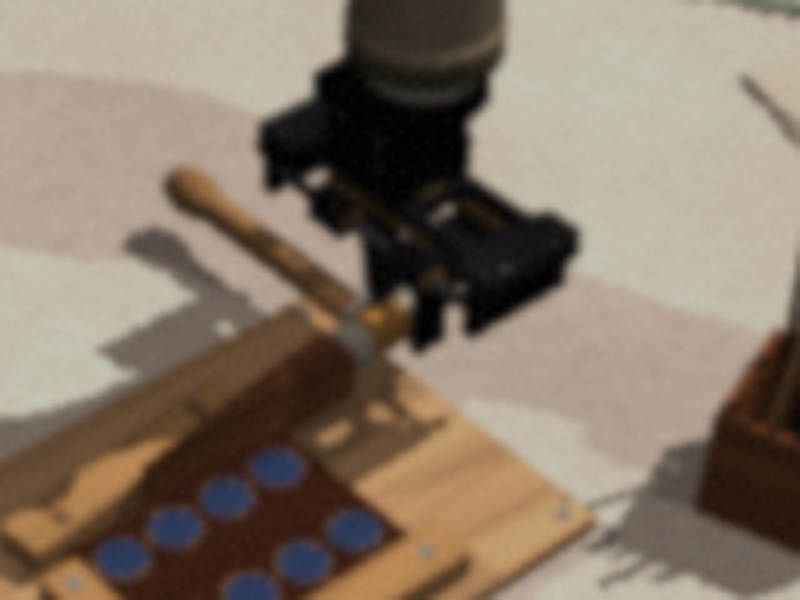

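View pics/g7t.png

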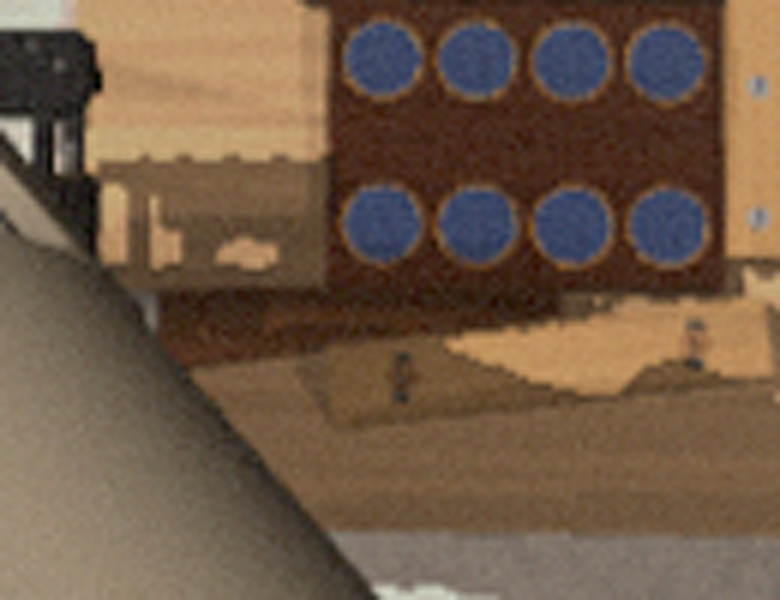

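Run:
```python
from mv import *
from fit import *
np.set_printoptions(precision=4,suppress=True)
d=viewer.camera('top')
for n,x0 in(('near_half',[.558,.011,0]),('far_half',[.614,.011,0])):
    f=nets.regions_of(n,'top'); print(n,f[0]['confidence'],fit([(camp(d),f[0]['region'])],[box(-.0275,.0275,-.075,.075,0,.014)],x0,.012))
st()
```

```text
near_half 0.59 (array([ 0.5593,  0.0108, -0.0147]), np.float64(0.03783682634730534))
far_half 0.7 (array([ 0.6151,  0.0112, -0.0117]), np.float64(0.054064373257989407))
t 17.25 p [0.5119 0.1969 0.0939] yaw 89.91 zax [ 0.001  0.    -1.   ] F [ 2.2   3.98 -1.69] T [ 0.94 -0.7   0.22] w 0.0284
```

Call:
drive_tool([
  {"rx": 0.0, "ry": 0.0, "rz": 0.0, "x": -0.001, "y": 0.0, "z": 0.0, "fingers": 0.1},
], squeeze=50)

```text
time: 17.38
ee_pos: [0.512, 0.1961, 0.0939]
eef_rot: [0.708, 0.707, 0.001, 0.0]
ft_force: [2.4, 6.5, -1.6]
width: 0.0287
```

Run:
```python
from mv import *
st()
```

```text
t 17.38 p [0.512  0.1961 0.0939] yaw 89.93 zax [ 0.001  0.001 -1.   ] F [ 2.35  6.5  -1.64] T [ 1.18 -0.82  0.22] w 0.0287
```

Call:
drive_tool([
  {"rx": 0.0, "ry": 0.0, "rz": 0.0, "x": -0.001, "y": 0.0, "z": 0.0, "fingers": 0.1},
  {"rx": 0.0, "ry": 0.0, "rz": 0.0, "x": -0.002, "y": 0.0, "z": 0.0, "fingers": 0.1},
], squeeze=60)

```text
time: 17.62
ee_pos: [0.5121, 0.1944, 0.0941]
eef_rot: [0.707, 0.707, 0.001, 0.0]
ft_force: [3.9, 6.7, -1.9]
width: 0.0281
```

Run:
```python
from mv import *
st()
```

```text
t 17.62 p [0.5121 0.1944 0.0941] yaw 89.94 zax [ 0.001  0.001 -1.   ] F [ 3.94  6.66 -1.91] T [ 1.39 -0.93  0.27] w 0.0281
```

Call:
drive_tool([
  {"rx": 0.0, "ry": 0.0, "rz": 0.0, "x": -0.001, "y": 0.0, "z": 0.0, "fingers": 0.1},
  {"rx": 0.0, "ry": 0.0, "rz": 0.0, "x": -0.002, "y": 0.0, "z": 0.0, "fingers": 0.1},
], squeeze=60)

```text
time: 17.88
ee_pos: [0.5119, 0.1918, 0.0938]
eef_rot: [0.708, 0.707, 0.0, 0.0]
ft_force: [3.6, 5.6, -1.6]
width: 0.0281
```

Run:
```python
from mv import *
st()
for c in('scene','top'): snap(c,'g8%s.png'%c)
im=cv2.imread('pics/g8scene.png')[110:230,235:395];im2=cv2.imread('pics/g8top.png')[190:290,200:330]
cv2.imwrite('pics/g8s.png',cv2.resize(im,(800,600),interpolation=cv2.INTER_CUBIC))
cv2.imwrite('pics/g8t.png',cv2.convertScaleAbs(cv2.resize(im2,None,fx=6,fy=6,interpolation=cv2.INTER_CUBIC),alpha=1.8))
```

```text
t 17.88 p [0.5119 0.1918 0.0938] yaw 89.91 zax [ 0.001  0.    -1.   ] F [ 3.64  5.61 -1.56] T [ 1.18 -0.81  0.18] w 0.0281
```

View pics/g8s.png

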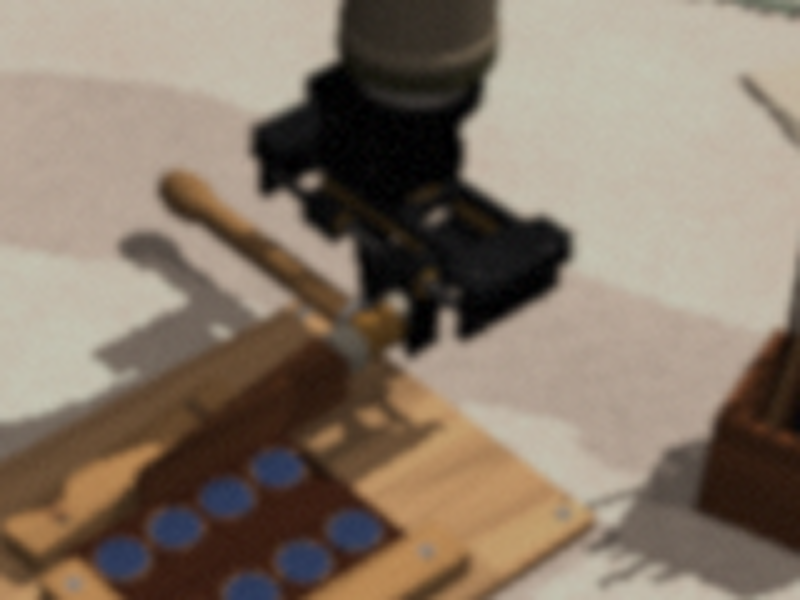

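View pics/g8t.png

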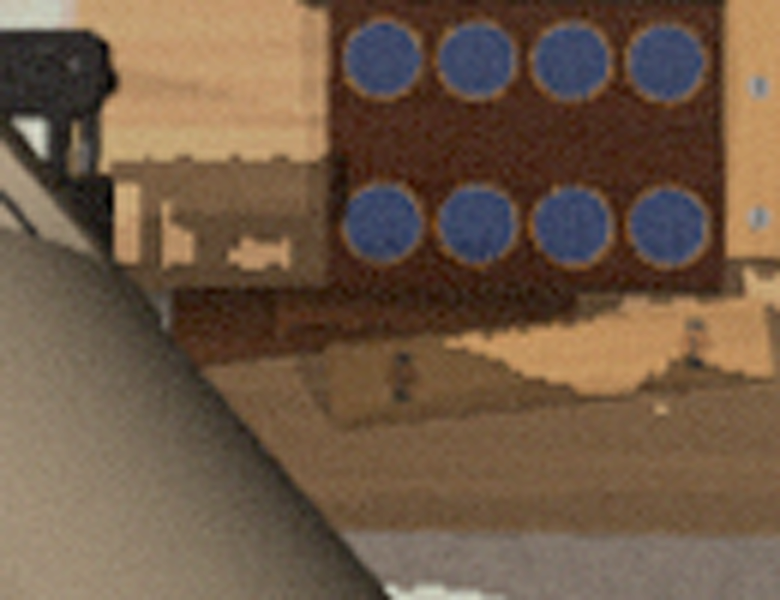

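Call:
drive_tool([
  {"rx": 0.0, "ry": 0.0, "rz": 0.0, "x": -0.001, "y": 0.0, "z": 0.0, "fingers": 0.1},
  {"rx": 0.0, "ry": 0.0, "rz": 0.0, "x": -0.002, "y": 0.0, "z": 0.0, "fingers": 0.1},
  {"rx": 0.0, "ry": 0.0, "rz": 0.0, "x": -0.003, "y": 0.0, "z": 0.0, "fingers": 0.1},
], squeeze=60)

```text
time: 18.35
ee_pos: [0.512, 0.189, 0.0939]
eef_rot: [0.708, 0.707, 0.001, 0.0]
ft_force: [3.3, 4.9, -1.8]
width: 0.0284
```

Run:
```python
from mv import *
st()
```

```text
t 18.35 p [0.512  0.189  0.0939] yaw 89.92 zax [ 0.001  0.001 -1.   ] F [ 3.28  4.85 -1.84] T [ 1.19 -0.84  0.25] w 0.0284
```

Call:
drive_tool([
  {"rx": 0.0, "ry": 0.0, "rz": 0.0, "x": -0.001, "y": 0.0, "z": 0.0, "fingers": 0.1},
  {"rx": 0.0, "ry": 0.0, "rz": 0.0, "x": -0.002, "y": 0.0, "z": 0.0, "fingers": 0.1},
  {"rx": 0.0, "ry": 0.0, "rz": 0.0, "x": -0.003, "y": 0.001, "z": 0.0, "fingers": 0.1},
  {"rx": 0.0, "ry": 0.0, "rz": 0.0, "x": -0.004, "y": 0.001, "z": 0.0, "fingers": 0.1},
], squeeze=60)

```text
time: 18.85
ee_pos: [0.5129, 0.1848, 0.0938]
eef_rot: [0.708, 0.707, 0.0, 0.0]
ft_force: [3.3, 4.9, -1.7]
width: 0.0285
```

Run:
```python
from mv import *
from fit import *
np.set_printoptions(precision=4,suppress=True)
st()
d=viewer.camera('top')
for n,x0 in(('near_half',[.558,.011,0]),('far_half',[.614,.011,0])):
    f=nets.regions_of(n,'top'); print(n,f[0]['confidence'],fit([(camp(d),f[0]['region'])],[box(-.0275,.0275,-.075,.075,0,.014)],x0,.012))
st()
```

```text
t 18.85 p [0.5129 0.1848 0.0938] yaw 89.91 zax [ 0.001  0.    -1.   ] F [ 3.27  4.89 -1.66] T [ 1.28 -0.87  0.15] w 0.0285
near_half 0.96 (array([ 0.5603,  0.0112, -0.0315]), np.float64(0.0649179587535752))
far_half 0.83 (array([0.6153, 0.0114, 0.0022]), np.float64(0.046152084287677475))
t 19.0 p [0.5129 0.1847 0.0938] yaw 89.9 zax [ 0.001  0.    -1.   ] F [ 2.97  4.02 -1.55] T [ 1.04 -0.82  0.15] w 0.0285
```

Run:
```python
from mv import *
for c in('scene','top'): snap(c,'g9%s.png'%c)
im=cv2.imread('pics/g9scene.png')[165:265,205:340];im2=cv2.imread('pics/g9top.png')[190:290,200:330]
cv2.imwrite('pics/g9s.png',cv2.resize(im,(800,600),interpolation=cv2.INTER_CUBIC))
cv2.imwrite('pics/g9t.png',cv2.convertScaleAbs(cv2.resize(im2,None,fx=6,fy=6,interpolation=cv2.INTER_CUBIC),alpha=2.2))
```

```text
(no output)
```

View pics/g9s.png

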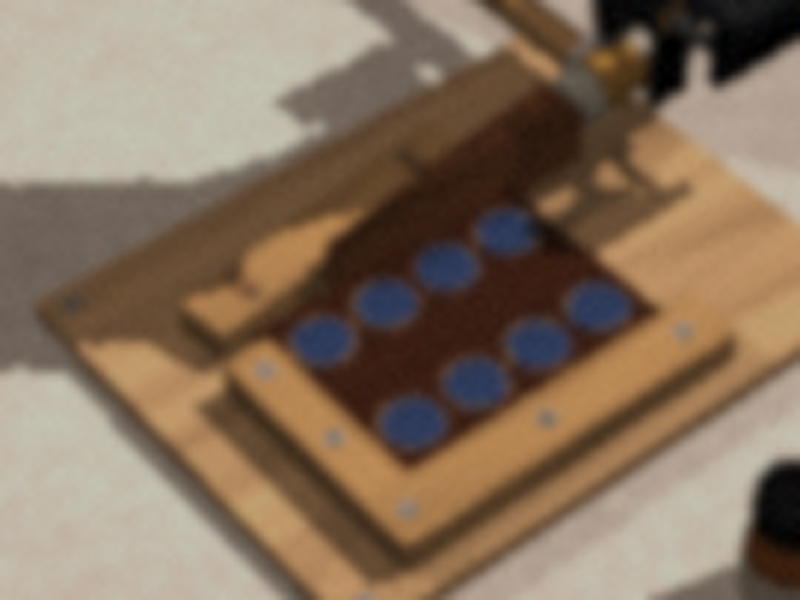

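View pics/g9t.png

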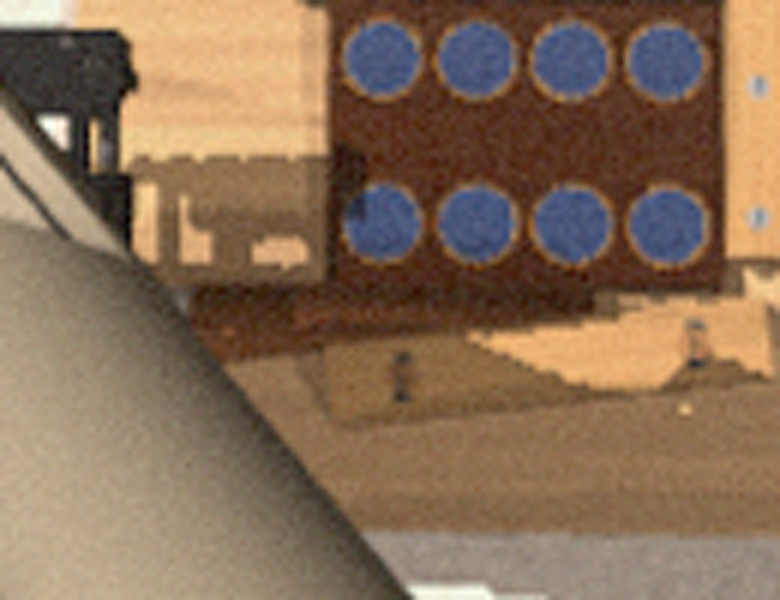

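Call:
drive_tool([
  {"rx": 0.0, "ry": 0.0, "rz": 0.0, "x": -0.001, "y": 0.0, "z": 0.0, "fingers": 0.1},
  {"rx": 0.0, "ry": 0.0, "rz": 0.0, "x": -0.002, "y": 0.0, "z": 0.0, "fingers": 0.1},
  {"rx": 0.0, "ry": 0.0, "rz": 0.0, "x": -0.003, "y": 0.0, "z": 0.0, "fingers": 0.1},
  {"rx": 0.0, "ry": 0.0, "rz": 0.0, "x": -0.004, "y": 0.0, "z": 0.0, "fingers": 0.1},
], squeeze=60)

```text
time: 19.6
ee_pos: [0.5131, 0.1814, 0.0941]
eef_rot: [0.707, 0.707, 0.001, -0.0]
ft_force: [4.1, 7.2, -1.9]
width: 0.0286
```

Run:
```python
from mv import *
st()
```

```text
t 19.6 p [0.5131 0.1814 0.0941] yaw 89.94 zax [ 0.001  0.001 -1.   ] F [ 4.11  7.2  -1.89] T [ 1.53 -1.07  0.2 ] w 0.0286
```

Call:
drive_tool([
  {"rx": 0.0, "ry": 0.0, "rz": 0.0, "x": -0.001, "y": 0.0, "z": 0.0, "fingers": 0.1},
  {"rx": 0.0, "ry": 0.0, "rz": 0.0, "x": -0.002, "y": 0.0, "z": 0.0, "fingers": 0.1},
], squeeze=60)

```text
time: 19.85
ee_pos: [0.5133, 0.1796, 0.0942]
eef_rot: [0.707, 0.707, 0.001, 0.0]
ft_force: [3.5, 6.8, -2.1]
width: 0.0285
```

Run:
```python
from mv import *
st()
```

```text
t 19.85 p [0.5133 0.1796 0.0942] yaw 89.94 zax [ 0.002  0.002 -1.   ] F [ 3.45  6.81 -2.14] T [ 1.59 -1.12  0.29] w 0.0285
```

Call:
drive_tool([
  {"rx": 0.0, "ry": 0.0, "rz": 0.0, "x": -0.001, "y": 0.0, "z": 0.0, "fingers": 0.1},
  {"rx": 0.0, "ry": 0.0, "rz": 0.0, "x": -0.002, "y": 0.0, "z": 0.0, "fingers": 0.1},
  {"rx": 0.0, "ry": 0.0, "rz": 0.0, "x": -0.003, "y": 0.0, "z": 0.0, "fingers": 0.1},
], squeeze=60)

```text
time: 20.23
ee_pos: [0.5126, 0.1754, 0.0936]
eef_rot: [0.708, 0.706, -0.0, 0.0]
ft_force: [1.9, 3.7, -1.9]
width: 0.0289
```

Run:
```python
from mv import *
st()
for c in('scene','top'): snap(c,'g10%s.png'%c)
im2=cv2.imread('pics/g10top.png')[190:290,200:330]
cv2.imwrite('pics/g10t.png',cv2.convertScaleAbs(cv2.resize(im2,None,fx=6,fy=6,interpolation=cv2.INTER_CUBIC),alpha=2.2))
```

```text
t 20.23 p [0.5126 0.1754 0.0936] yaw 89.89 zax [-0. -0. -1.] F [ 1.93  3.72 -1.91] T [ 0.87 -0.64  0.09] w 0.0289
```

View pics/g10t.png

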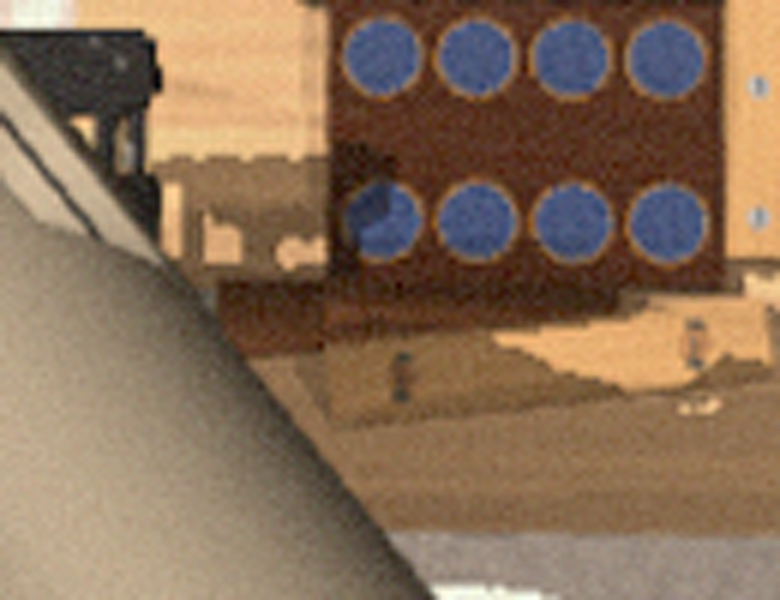

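Call:
drive_tool([
  {"rx": 0.0, "ry": 0.0, "rz": 0.0, "x": -0.001, "y": 0.0, "z": 0.0, "fingers": 0.1},
  {"rx": 0.0, "ry": 0.0, "rz": 0.0, "x": -0.002, "y": 0.0, "z": 0.0, "fingers": 0.1},
  {"rx": 0.0, "ry": 0.0, "rz": 0.0, "x": -0.003, "y": 0.0, "z": 0.0, "fingers": 0.1},
], squeeze=60)

```text
time: 20.7
ee_pos: [0.5127, 0.1724, 0.0937]
eef_rot: [0.708, 0.706, -0.0, 0.0]
ft_force: [1.9, 3.0, -1.6]
width: 0.0286
```

Run:
```python
from mv import *
st()
```

```text
t 20.7 p [0.5127 0.1724 0.0937] yaw 89.89 zax [-0. -0. -1.] F [ 1.86  3.03 -1.57] T [ 0.7  -0.57  0.13] w 0.0286
```

Call:
drive_tool([
  {"rx": 0.0, "ry": 0.0, "rz": 0.0, "x": -0.001, "y": 0.0, "z": 0.0, "fingers": 0.1},
  {"rx": 0.0, "ry": 0.0, "rz": 0.0, "x": -0.002, "y": 0.0, "z": 0.0, "fingers": 0.1},
  {"rx": 0.0, "ry": 0.0, "rz": 0.0, "x": -0.003, "y": 0.0, "z": 0.0, "fingers": 0.1},
], squeeze=60)

```text
time: 21.08
ee_pos: [0.5126, 0.1693, 0.0936]
eef_rot: [0.708, 0.706, -0.0, -0.0]
ft_force: [1.0, 4.1, -1.9]
width: 0.0287
```

Run:
```python
from mv import *
st()
```

```text
t 21.07 p [0.5126 0.1693 0.0936] yaw 89.89 zax [-0. -0. -1.] F [ 0.95  4.12 -1.86] T [ 0.67 -0.43  0.13] w 0.0287
```

Call:
drive_tool([
  {"rx": 0.0, "ry": 0.0, "rz": 0.0, "x": -0.001, "y": 0.0, "z": 0.0, "fingers": 0.1},
  {"rx": 0.0, "ry": 0.0, "rz": 0.0, "x": -0.002, "y": 0.0, "z": 0.0, "fingers": 0.1},
  {"rx": 0.0, "ry": 0.0, "rz": 0.0, "x": -0.003, "y": 0.0, "z": 0.0, "fingers": 0.1},
], squeeze=60)

```text
time: 21.45
ee_pos: [0.5128, 0.1669, 0.0938]
eef_rot: [0.708, 0.707, 0.0, -0.0]
ft_force: [1.7, 4.7, -2.4]
width: 0.0285
```

Run:
```python
from mv import *
st()
```

```text
t 21.45 p [0.5128 0.1669 0.0938] yaw 89.92 zax [ 0.     0.001 -1.   ] F [ 1.69  4.67 -2.38] T [ 1.34 -0.57  0.12] w 0.0285
```

Call:
drive_tool([
  {"rx": 0.0, "ry": 0.0, "rz": 0.0, "x": -0.001, "y": 0.0, "z": 0.0, "fingers": 0.1},
  {"rx": 0.0, "ry": 0.0, "rz": 0.0, "x": -0.002, "y": 0.0, "z": 0.0, "fingers": 0.1},
], squeeze=60)

```text
time: 21.7
ee_pos: [0.5127, 0.1666, 0.0941]
eef_rot: [0.707, 0.707, 0.001, -0.001]
ft_force: [2.6, 12.4, -2.9]
width: 0.0283
```

Run:
```python
from mv import *
st()
```

```text
t 21.7 p [0.5127 0.1666 0.0941] yaw 89.98 zax [ 0.001  0.003 -1.   ] F [ 2.57 12.37 -2.87] T [ 2.64 -0.55  0.11] w 0.0283
```

Call:
drive_tool([
  {"rx": 0.0, "ry": 0.0, "rz": 0.0, "x": 0.0, "y": 0.0, "z": 0.0, "fingers": 0.1},
  {"rx": 0.0, "ry": 0.0, "rz": 0.0, "x": 0.0, "y": 0.0, "z": 0.0, "fingers": 0.1},
], squeeze=60)

```text
time: 21.95
ee_pos: [0.5127, 0.1666, 0.0941]
eef_rot: [0.707, 0.707, 0.001, -0.001]
ft_force: [0.8, 9.8, -3.2]
width: 0.0287
```

Run:
```python
from mv import *
st()
for c in('scene','top'): snap(c,'g11%s.png'%c)
im2=cv2.imread('pics/g11top.png')[190:290,200:330]
cv2.imwrite('pics/g11t.png',cv2.convertScaleAbs(cv2.resize(im2,None,fx=6,fy=6,interpolation=cv2.INTER_CUBIC),alpha=2.2))
st()
```

```text
t 21.95 p [0.5127 0.1666 0.0941] yaw 89.99 zax [ 0.001  0.003 -1.   ] F [ 0.83  9.79 -3.24] T [ 2.2  -0.56  0.17] w 0.0287
t 22.05 p [0.5127 0.1666 0.0941] yaw 89.99 zax [ 0.001  0.003 -1.   ] F [ 2.12  9.72 -3.37] T [ 2.17 -0.56  0.1 ] w 0.0285
```

View pics/g11t.png

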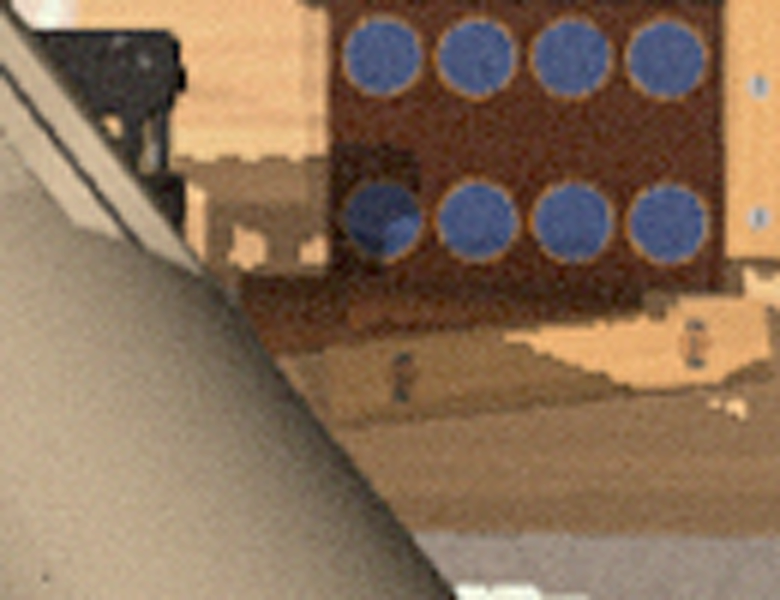

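Call:
drive_tool([
  {"rx": 0.0, "ry": 0.0, "rz": 0.0, "x": -0.0005, "y": 0.0, "z": 0.0, "fingers": 0.1},
  {"rx": 0.0, "ry": 0.0, "rz": 0.0, "x": -0.0005, "y": 0.0, "z": 0.0, "fingers": 0.1},
], squeeze=60)

```text
time: 22.3
ee_pos: [0.5127, 0.1665, 0.0942]
eef_rot: [0.707, 0.707, 0.002, -0.001]
ft_force: [1.1, 11.9, -2.6]
width: 0.0285
```

Run:
```python
from mv import *
st()
```

```text
t 22.3 p [0.5127 0.1665 0.0942] yaw 90.01 zax [ 0.001  0.003 -1.   ] F [ 1.15 11.85 -2.57] T [ 2.6  -0.53  0.11] w 0.0285
```

Call:
drive_tool([
  {"rx": 0.0, "ry": 0.0, "rz": 0.0, "x": -0.0005, "y": 0.0, "z": 0.0, "fingers": 0.1},
  {"rx": 0.0, "ry": 0.0, "rz": 0.0, "x": -0.0005, "y": 0.0, "z": 0.0, "fingers": 0.1},
], squeeze=60)

```text
time: 22.55
ee_pos: [0.5126, 0.1665, 0.0943]
eef_rot: [0.707, 0.707, 0.002, -0.001]
ft_force: [1.2, 13.1, -3.6]
width: 0.0283
```

Run:
```python
from mv import *
st()
```

```text
t 22.55 p [0.5126 0.1665 0.0943] yaw 90.03 zax [ 0.001  0.004 -1.   ] F [ 1.17 13.14 -3.56] T [ 2.82 -0.52  0.11] w 0.0283
```

Call:
drive_tool([
  {"rx": 0.0, "ry": 0.0, "rz": 0.0, "x": 0.003, "y": 0.0, "z": 0.0, "fingers": 0.1},
  {"rx": 0.0, "ry": 0.0, "rz": 0.0, "x": 0.008, "y": 0.0, "z": 0.0, "fingers": 0.1},
  {"rx": 0.0, "ry": 0.0, "rz": 0.0, "x": 0.025, "y": 0.0, "z": 0.0, "fingers": 0.1},
  {"rx": 0.0, "ry": 0.0, "rz": 0.0, "x": 0.06, "y": 0.0, "z": -0.02, "fingers": 0.1},
  {"rx": 0.0, "ry": 0.0, "rz": 0.0, "x": 0.12, "y": -0.02, "z": -0.03, "fingers": 0.1},
  {"rx": 0.0, "ry": 0.0, "rz": 0.0, "x": 0.17, "y": -0.05, "z": -0.03, "fingers": 0.1},
  {"rx": 0.0, "ry": 0.0, "rz": 0.0, "x": 0.2, "y": -0.05, "z": -0.03, "fingers": 0.1},
  {"rx": 0.0, "ry": 0.0, "rz": 0.0, "x": 0.2, "y": -0.05, "z": -0.03, "fingers": 0.1},
], squeeze=60)

```text
time: 23.55
ee_pos: [0.4612, 0.3671, 0.1238]
eef_rot: [0.706, 0.708, 0.0, -0.001]
ft_force: [0.2, 0.4, -2.0]
width: 0.0285
```

Run:
```python
from mv import *
from fit import *
np.set_printoptions(precision=4,suppress=True)
st()
P={}
for c in('scene','top'):
    d=snap(c,'g12%s.png'%c); P[c]=d
    for n,p,x0,z0 in(('near_half',box(-.0275,.0275,-.075,.075,0,.014),[.558,.011,0],.012),('far_half',box(-.0275,.0275,-.075,.075,0,.014),[.614,.011,0],.012),('wedge',W,[.52,.04,0],.012)):
        f=nets.regions_of(n,c)
        if f: print(c,n,f[0]['confidence'],fit([(camp(d),f[0]['region'])],[p],x0,z0))
im=cv2.imread('pics/g12scene.png')[60:270,205:485];im2=cv2.imread('pics/g12top.png')[165:295,200:360]
cv2.imwrite('pics/g12s.png',cv2.resize(im,(800,600),interpolation=cv2.INTER_CUBIC))
cv2.imwrite('pics/g12t.png',cv2.convertScaleAbs(cv2.resize(im2,None,fx=5,fy=5,interpolation=cv2.INTER_CUBIC),alpha=2.))
```

```text
t 23.55 p [0.4612 0.3671 0.1238] yaw 90.16 zax [-0.001  0.001 -1.   ] F [ 0.15  0.39 -2.05] T [-0.02 -0.12  0.01] w 0.0285
scene near_half 0.72 (array([0.5494, 0.0096, 0.0233]), np.float64(0.2412006989515726))
scene far_half 0.61 (array([0.6034, 0.0132, 0.0059]), np.float64(0.21711961327595353))
scene wedge 0.97 (array([0.5176, 0.0388, 0.0362]), np.float64(0.2859431317581097))
top near_half 0.69 (array([ 0.5612,  0.0111, -0.0403]), np.float64(0.07034019763143995))
top far_half 0.75 (array([0.6147, 0.0114, 0.0032]), np.float64(0.055175314495468974))
top wedge 0.55 (array([0.5238, 0.0421, 0.0052]), np.float64(0.09732996572253294))
```

View pics/g12s.png

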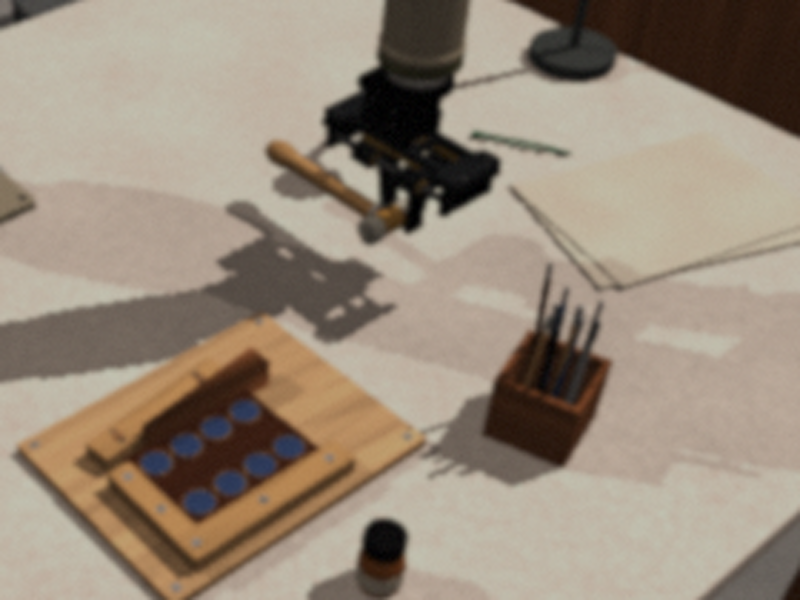

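View pics/g12t.png

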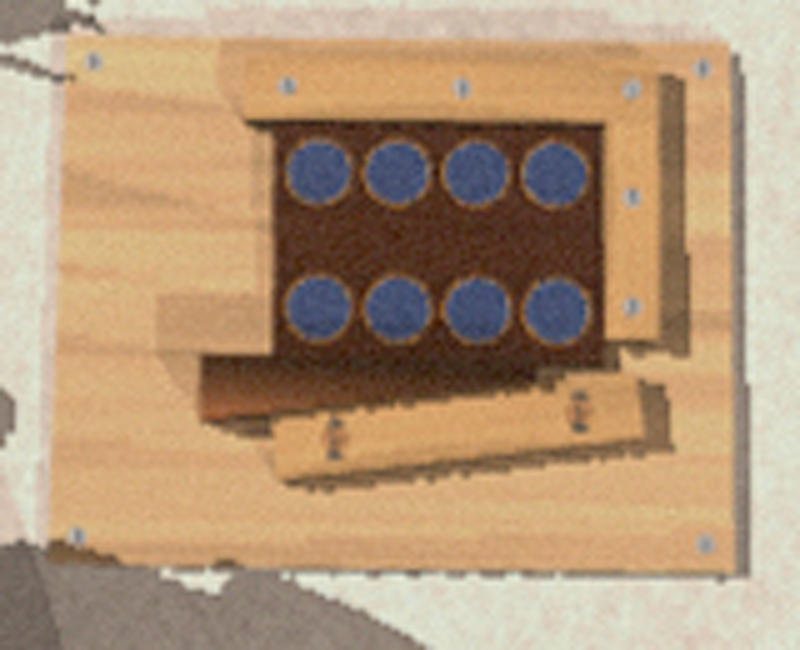

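Call:
drive_tool([
  {"rx": 0.0, "ry": 0.0, "rz": 0.0, "x": 0.0, "y": 0.0, "z": 0.025, "fingers": 0.1},
  {"rx": 0.0, "ry": 0.0, "rz": 0.0, "x": 0.0, "y": 0.0, "z": 0.04, "fingers": 0.1},
  {"rx": 0.0, "ry": 0.0, "rz": 0.0, "x": 0.0, "y": 0.0, "z": 0.046, "fingers": 0.1},
  {"rx": 0.0, "ry": 0.0, "rz": 0.0, "x": 0.0, "y": 0.0, "z": 0.048, "fingers": 0.1},
  {"rx": 0.0, "ry": 0.0, "rz": 0.0, "x": 0.0, "y": 0.0, "z": 0.048, "fingers": 0.1},
], squeeze=60)

```text
time: 24.58
ee_pos: [0.4632, 0.3639, 0.0761]
eef_rot: [0.708, 0.706, 0.0, 0.0]
ft_force: [0.0, -0.4, -1.2]
width: 0.0287
```

Run:
```python
from mv import *
st()
```

```text
t 24.57 p [0.4632 0.3639 0.0761] yaw 89.9 zax [ 0.001  0.    -1.   ] F [ 0.04 -0.4  -1.16] T [ 0.06 -0.18  0.03] w 0.0287
```

Lower about 1.5 mm more, then open slowly and retreat upward.

Call:
drive_tool([
  {"rx": 0.0, "ry": 0.0, "rz": 0.0, "x": 0.0, "y": 0.0, "z": 0.0015, "fingers": 0.1},
  {"rx": 0.0, "ry": 0.0, "rz": 0.0, "x": 0.0, "y": 0.0, "z": 0.0015, "fingers": 0.1},
  {"rx": 0.0, "ry": 0.0, "rz": 0.0, "x": 0.0, "y": 0.0, "z": 0.0015, "fingers": 0.6},
  {"rx": 0.0, "ry": 0.0, "rz": 0.0, "x": 0.0, "y": 0.0, "z": 0.0015, "fingers": 1.0},
  {"rx": 0.0, "ry": 0.0, "rz": 0.0, "x": 0.0, "y": 0.0, "z": 0.0015, "fingers": 1.0},
  {"rx": 0.0, "ry": 0.0, "rz": 0.0, "x": 0.0, "y": 0.0, "z": 0.0015, "fingers": 1.0},
  {"rx": 0.0, "ry": 0.0, "rz": 0.0, "x": 0.0, "y": 0.0, "z": 0.0015, "fingers": 1.0},
  {"rx": 0.0, "ry": 0.0, "rz": 0.0, "x": 0.0, "y": 0.0, "z": -0.03, "fingers": 1.0},
  {"rx": 0.0, "ry": 0.0, "rz": 0.0, "x": 0.0, "y": 0.0, "z": -0.08, "fingers": 1.0},
  {"rx": 0.0, "ry": 0.0, "rz": 0.0, "x": 0.0, "y": 0.0, "z": -0.14, "fingers": 1.0},
  {"rx": 0.0, "ry": 0.0, "rz": 0.0, "x": 0.0, "y": 0.0, "z": -0.2, "fingers": 1.0},
  {"rx": 0.0, "ry": 0.0, "rz": 0.0, "x": 0.0, "y": 0.0, "z": -0.2, "fingers": 1.0},
], squeeze=60)

```text
time: 26.08
ee_pos: [0.4639, 0.3653, 0.2807]
eef_rot: [0.708, 0.707, 0.004, 0.001]
ft_force: [-0.7, -0.2, -1.3]
width: 0.0873
```

Run:
```python
from mv import *
st()
d=snap('scene','g13scene.png'); P=cloud(d)
f=nets.regions_of('mallet','scene'); m=f[0]['region']; print(f[0]['confidence'],np.percentile(P[m][:,2],[5,50,95]),np.median(P[m],0))
im=cv2.imread('pics/g13scene.png')[60:360,150:480]
cv2.imwrite('pics/g13s.png',cv2.resize(im,(660,600),interpolation=cv2.INTER_CUBIC))
```

```text
t 26.07 p [0.4639 0.3653 0.2807] yaw 89.91 zax [ 0.007  0.004 -1.   ] F [-0.71 -0.21 -1.26] T [-0.02 -0.04  0.  ] w 0.0873
0.67 [0.00057008 0.02113483 0.02781827] [0.41599205 0.33340105 0.02113483]
```

View pics/g13s.png

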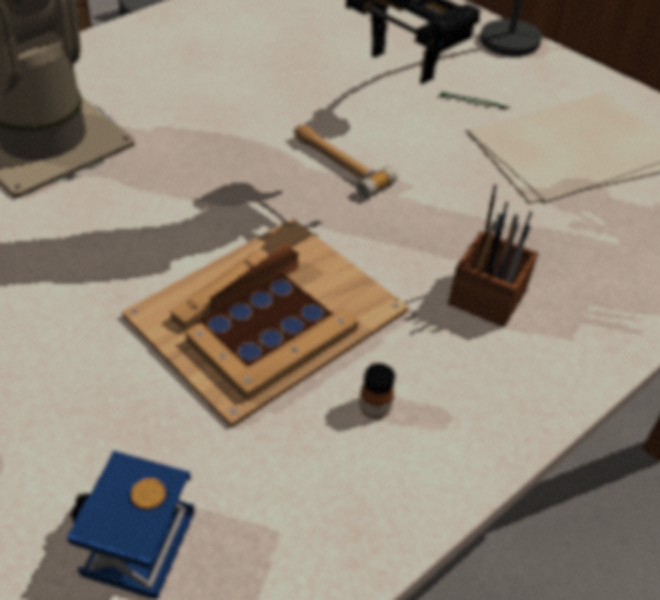

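Call:
drive_tool([
  {"rx": 0.0, "ry": 0.0, "rz": 0.0, "x": 0.0, "y": 0.0, "z": 0.0, "fingers": 1.0},
  {"rx": 0.0, "ry": 0.0, "rz": 0.0, "x": 0.0, "y": 0.0, "z": 0.0, "fingers": 1.0},
  {"rx": 0.0, "ry": 0.0, "rz": 0.0, "x": 0.0, "y": 0.0, "z": 0.0, "fingers": 1.0},
  {"rx": 0.0, "ry": 0.0, "rz": 0.0, "x": 0.0, "y": 0.0, "z": 0.0, "fingers": 1.0},
])

```text
time: 26.68
ee_pos: [0.4629, 0.3637, 0.2754]
eef_rot: [0.708, 0.707, -0.0, -0.0]
ft_force: [0.5, 0.7, 0.3]
width: 0.0872
```

Run:
```python
from mv import *
d=snap('scene','g14.png'); a=cv2.imread('pics/g13scene.png').astype(int);b=cv2.imread('pics/g14.png').astype(int)
print('mallet diff',np.abs(a-b)[110:170,290:360].mean(),'wedge diff',np.abs(a-b)[165:230,240:310].mean(), 'bg',np.abs(a-b)[300:340,300:340].mean())
p=cv2.imread('pics/scene0.png').astype(int)
for n,(r0,r1,c0,c1) in {'jack':(280,360,180,250),'jar':(235,275,325,355),'box':(150,225,370,425)}.items():
    A=p[r0:r1,c0:c1].astype(np.float32).mean(2);B=b[r0:r1,c0:c1].astype(np.float32).mean(2); print(n,cv2.phaseCorrelate(A,B))
st(); print(workorder.close_job())
```

```text
mallet diff 1.207857142857143 wedge diff 1.9588278388278388 bg 1.06
jack ((-0.01017757480279613, 0.01902125470864746), 0.9921668516265021)
jar ((-0.09146041162547469, -0.03334935573922593), 0.9129003918170929)
box ((0.03575429296590826, 0.44928965000698895), 0.9063625382317437)
t 26.73 p [0.463  0.3637 0.2755] yaw 89.91 zax [-0. -0. -1.] F [ 0.5  -0.54 -0.3 ] T [-0.03 -0.07  0.  ] w 0.0871
the job is handed in; nothing more can be done
None
```

The wedge is set and tight, the mallet is back on the bench, and the job is handed in; no verdict came back. I used 26.7 of the 72 seconds.

**What I did:** I set the wedge in the slot thin end first and let go. I then held the mallet by its head and pushed the thick end home, at about 4 mm a step at first and 1 mm or less near the end, rather than striking it. The wedge stopped dead at board y ≈ 32 mm. I let the push build to about 13 N at the wrist, well below the 40 N limit. The mallet now lies at about (0.46, 0.345), to the left of the board.

**Last checks that passed:**
- **Split:** no gap shows in the top view, and the wells line up in both halves.
- **Wedge:** it stayed in place after the mallet backed off.
- **Mallet and wedge:** neither showed clear movement between the last two pictures.
- **Bystanders:** the jack, jar and brush box shifted less than half a pixel from the start. I checked the medal by eye only; it is still on the jack.

**Checks that disagreed or could not be made:**
- **Tray fits from the scene camera:** they were poor, overlapping the tray by only about 75–80%.
- **Near half from the top camera:** the fit gave a yaw of about -0.04 rad. I put this down to the wedge's similar colour running into the tray in the image, because the wells look parallel.
- **Holding force:** I could not measure the force on the tray after letting go. I inferred it from the stop and the 13 N push.

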